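Put turning blanks away in the roller-catch cupboard

ROBOT

A 6-joint arm with a two-finger parallel gripper is mounted at the origin on the work surface. World frame = base frame: x ahead of the robot, y to its left, z up, the work surface at z = 0. Lengths are in mm, angles in rad, forces in N, time in s.
With the tool pointing down it reaches from about 300 to 775 mm from the base axis. Payload 14.6 kg.
Tool frame: the origin (TCP) lies midway between the tips of the shut fingers; the grasp point (between the pads) lies manip.grasp_offset behind it (manip.grasp_offset is the distance from the TCP to the grasp point, in mm); z points along the fingers, y is the direction in which the jaws open and shut (so a half turn about z gives the same grasp; the last joint's range is limited). The gripper opens to 94 mm and grips with 3 to 60 N. Pads are 16 mm wide; open, the fingers measure 119 mm over their backs; the gripper's body (75 mm by 177 mm) begins 78 mm behind the grasp point.
Start: joints at [-1.259, 0.3, 1.521, -0, 1.321, -0.067], TCP at [203.386, -511.002, 205.446] pointing down, gripper open.
Joint ranges: [-3.03, 3.03], [-0.79, 2.21], [0.23, 2.52], [-1.04, 4.18], [0, 3.07], [-2.55, 2.55]. Speed limits (rad/s): [2.22, 2.22, 2.57, 3.14, 3.14, 3.14].

INTERFACE

Orientations are given as [roll, pitch, yaw] about the fixed x, y, z axes, in that order (R = Rz(yaw) Ry(pitch) Rx(roll)).
In Python, from cell import monitor, vision, order, manip gives the robot as it stands.
- The arm moves only by the shell command python3 -m jog 'ROWS' [FORCE]. ROWS is JSON, a list of rows, each a list of 7 numbers: the shift along the tool's x, y, z in cm, then the turn, a rotation vector about the tool's x, y, z in rad, then the opening in per cent of the stroke, from 0 (shut) to 100 (fully open). In form: [[tx, ty, tz, rx, ry, rz, jaw], ...]. A call has 1 to 8 rows; each row shifts and turns the commanded pose from where the row before left it, along the tool's axes as they then stand; what a row does not reach is not made up. A row lasts 1/10 s, in which the tool goes at most 50 mm and 8.59 degrees, less where a joint would pass 70% of its speed; a pose out of reach is approached as far as the arm can. A call is refused whole if a number of a shift passes 5 or a number of a turn 0.15, either way. A call with a gripper value outside its range is refused whole. The fingers move at their own pace and stop on an object; FORCE is the grip in N (left out, the last holds). Time passes only in rows, so rows that do not move let the fingers close. It gives the time, the measured TCP pose, the force and the opening at its end, in the units of the state.
- monitor.read_state(): the state, without advancing time (a new reading comes with each control period).
- vision.camera(name): name is "scene" or "top" or "wrist"; returns a dict with "color" (420x560x3 uint8, blue, green, red), "fx", "fy", "cx", "cy" (pixels), "cam_to_world" (4x4, takes a point from camera to world coordinates); the wrist camera has in their place "tool_from_camera" (4x4, takes a point from camera to tool coordinates, whose origin is the TCP and whose axes are the flange's). Camera axes: x right, y down, z forward; pixel columns grow to the right and rows downward; lengths in mm; the calibration is good to about 2 mm. A picture is of the moment at which its call begins: read the wrist's pose just before it. There is no depth.
- order.sign_off(): hands the job in, once; it reports no verdict.
The state is a dict: "clock": time; "joints": joint angles; "qd": joint speeds; "effort": joint torques, N m; "eef_pos": TCP position; "eef_rot": TCP orientation; "wrist_force": force on the tool from outside, world axes, zero at the start; "moment": the same for the moment, N m; "finger_gap": finger opening in mm.
Only numpy, scipy, OpenCV 4.12 (cv2) and the standard library are available. Lean on these libraries where they do the work, as an engineer would, in place of code of your own. Each camera call takes 0.05 s, during which the arm holds its last target.

TASK

Pull the small cupboard's door open past its roller catch; it carries a tray that swings right out with it. Lay all the long blanks flat in the tray, spread side by side so that they carry the layer board level, lay the board squarely over them with its batten up, then lay all the short blanks flat on the board. Finally push the door until it snaps fully shut with everything still in place, and leave the other things on the bench alone.

Things in the scene. Friction and masses are not known exactly. Their poses are not given: they have to be found in the camera images.
- cupboard: Low green bench cupboard, 200 deep, 268 wide, 88 high, roofed; fixed, place and yaw vary. Origin on the bench under the door's hinge line, at the right end (seen from the robot) of its open front; x points into the cupboard, y along the front to the door's free edge, z up. Front plane x = 0; opening from y = 8 to 252.
- door (a joint): Door angle in rad: 0 shut, 1.6 fully open (stop). Plywood door 14 thick, 264 long from the hinge line, z 4 to 86, lying on the front plane when shut; hinged on the vertical line through the cupboard's origin, it turns anticlockwise seen from above: its free edge swings towards the robot. Away from the catch it stays where it is left (about 1 N at the pull moves it).
- catch (a point): Sprung roller (16 diameter, upright, 50 above the bench) inside the cupboard at the free-edge side of the opening; a striker on the door pushes past it. Closing, the catch begins at a door angle of about 0.07 rad and its dead point is at about 0.03 rad; inside that the door snaps to 0. It takes about 7 to 9 N at the pull, either way.
- pull (a point): Top end of the door's pull: a vertical steel post 12 diameter, z 30 to 82, its axis 35 off the door's outer face, on two thin arms (8 diameter) at z 36 and 66. In the door's axes (the cupboard's axes, turned with the door about the hinge line) it is at (-49, 205, 82) mm.
- tray (a point): Middle of the inner floor of the plywood tray on the inside of the door, 16 above the bench; it turns with the door. x points away from the door panel, y away from the hinge, z up. It is 58 from the panel's inner face and 108 from the hinge. Floor 116 (x) by 156 (y), with walls 4 thick and only 10 high on the three sides away from the panel. Open 90 degrees, it is clear of the cupboard.
- board: Layer board: plywood sheet 100 (x) by 145 (y) by 6, edged by a 4 wide lip 6 high, with a carrying batten upright on its middle along x, 88 long, 12 thick, 20 high (top 26 above the underside). About 75 g. Origin: centre of the underside; z up when the batten is on top. It goes on the long blanks with x along the tray's x (either way round). At first on the bench right of the cupboard.
- bin_long: Dark steel sorting bin, fixed, 125 (x) by 245 (y) by 16 high, walls 4, floor 4 thick, origin centre of the underside (3 above the bench, on a rubber mat). Two dividers make three compartments in a row along y, 81 apart, each holding at most one long blank lying along x.
- bin_short: A second bin of the same outer size with six compartments (two along x, 60 apart, three along y, 81 apart) each holding at most one short blank lying along x; one holds a brass tube, which stays. The two bins may change places.
- tube: Brass tube 10 diameter, 40 long, lying in a compartment of the short bin; to be left there.
- long0: Long blank: square wooden bar 26 x 26 x 95, about 45 g, origin at its centre, x along its length. May be absent (None).
- long1: Long blank: square wooden bar 26 x 26 x 95, about 45 g, origin at its centre, x along its length. May be absent (None).
- long2: Long blank: square wooden bar 26 x 26 x 95, about 45 g, origin at its centre, x along its length. May be absent (None).
- short0: Short blank: square wooden bar 22 x 22 x 42, about 25 g, origin at its centre, x along its length. May be absent (None).
- short1: Short blank: square wooden bar 22 x 22 x 42, about 25 g, origin at its centre, x along its length. May be absent (None).
- short2: Short blank: square wooden bar 22 x 22 x 42, about 25 g, origin at its centre, x along its length. May be absent (None).
- short3: Short blank: square wooden bar 22 x 22 x 42, about 25 g, origin at its centre, x along its length. May be absent (None).
- wax: Jar of wax 56 diameter, 50 high, on top of the cupboard; a bystander to leave alone. Origin at its underside.
- mug: White mug; a bystander to leave alone. Origin at its underside.
- glue: Glue bottle 52 diameter, 140 high; a bystander to leave alone. Origin at its underside.
- chisel: Turning chisel lying on the bench; a bystander to leave alone. Origin at its underside.
- sander: Cork sanding block; a bystander to leave alone. Origin at its underside.
- bowl: Dark turned bowl; a bystander to leave alone. Origin at its underside.

How it is judged (in metres and radians):
On the way, in this order (a step that is already met when the one before it is completed fails the run):
1. the door is open, at least 1.2 rad (value of joint door above 1.2 rad), for 0.2 s.
2. all long blanks lie flat in the tray, released (x of long0 in the frame of tray between -0.02 and 0.02 m and y of long0 in the frame of tray between -0.08 and 0.08 m and z of long0 in the frame of tray between 0.008 and 0.018 m and x of long1 in the frame of tray between -0.02 and 0.02 m and y of long1 in the frame of tray between -0.08 and 0.08 m and z of long1 in the frame of tray between 0.008 and 0.018 m and x of long2 in the frame of tray between -0.02 and 0.02 m and y of long2 in the frame of tray between -0.08 and 0.08 m and z of long2 in the frame of tray between 0.008 and 0.018 m and contact force between the fingers and long0 below 0.05 N and contact force between the fingers and long1 below 0.05 N and contact force between the fingers and long2 below 0.05 N), for 0.2 s.
3. the board lies level and square on the long blanks, released (x of long0 in the frame of tray between -0.02 and 0.02 m and y of long0 in the frame of tray between -0.08 and 0.08 m and z of long0 in the frame of tray between 0.008 and 0.018 m and x of long1 in the frame of tray between -0.02 and 0.02 m and y of long1 in the frame of tray between -0.08 and 0.08 m and z of long1 in the frame of tray between 0.008 and 0.018 m and x of long2 in the frame of tray between -0.02 and 0.02 m and y of long2 in the frame of tray between -0.08 and 0.08 m and z of long2 in the frame of tray between 0.008 and 0.018 m and x of board in the frame of tray between -0.015 and 0.015 m and y of board in the frame of tray between -0.018 and 0.018 m and z of board in the frame of tray between 0.021 and 0.031 m and angle between board's own z axis and vertical below 0.06 rad and angle between the x axis of board and the x axis of tray, either way round below 0.2 rad and contact force between the fingers and board below 0.05 N), for 0.2 s.
4. all short blanks lie flat on the board, released, with the door still open (x of long0 in the frame of tray between -0.02 and 0.02 m and y of long0 in the frame of tray between -0.08 and 0.08 m and z of long0 in the frame of tray between 0.008 and 0.018 m and x of long1 in the frame of tray between -0.02 and 0.02 m and y of long1 in the frame of tray between -0.08 and 0.08 m and z of long1 in the frame of tray between 0.008 and 0.018 m and x of long2 in the frame of tray between -0.02 and 0.02 m and y of long2 in the frame of tray between -0.08 and 0.08 m and z of long2 in the frame of tray between 0.008 and 0.018 m and x of board in the frame of tray between -0.015 and 0.015 m and y of board in the frame of tray between -0.018 and 0.018 m and z of board in the frame of tray between 0.021 and 0.031 m and angle between board's own z axis and vertical below 0.06 rad and angle between the x axis of board and the x axis of tray, either way round below 0.2 rad and x of short0 in the frame of board between -0.04 and 0.04 m and y of short0 in the frame of board between -0.065 and 0.065 m and z of short0 in the frame of board between 0.012 and 0.022 m and x of short1 in the frame of board between -0.04 and 0.04 m and y of short1 in the frame of board between -0.065 and 0.065 m and z of short1 in the frame of board between 0.012 and 0.022 m and x of short2 in the frame of board between -0.04 and 0.04 m and y of short2 in the frame of board between -0.065 and 0.065 m and z of short2 in the frame of board between 0.012 and 0.022 m and x of short3 in the frame of board between -0.04 and 0.04 m and y of short3 in the frame of board between -0.065 and 0.065 m and z of short3 in the frame of board between 0.012 and 0.022 m and contact force between the fingers and short0 below 0.05 N and contact force between the fingers and short1 below 0.05 N and contact force between the fingers and short2 below 0.05 N and contact force between the fingers and short3 below 0.05 N and value of joint door above 0.5 rad), for 0.2 s.
At the end, for the whole second after the job is handed in: The door is snapped shut (under 0.015 rad); every long blank lies flat on the tray floor; the board lies on them, level within 0.06 rad, square within 0.2 rad and centred within 15 mm (tray x) and 18 mm (tray y); every short blank lies flat on the board, its centre within the board; all at rest (value of joint door below 0.015 rad and x of long0 in the frame of tray between -0.02 and 0.02 m and y of long0 in the frame of tray between -0.08 and 0.08 m and z of long0 in the frame of tray between 0.008 and 0.018 m and x of long1 in the frame of tray between -0.02 and 0.02 m and y of long1 in the frame of tray between -0.08 and 0.08 m and z of long1 in the frame of tray between 0.008 and 0.018 m and x of long2 in the frame of tray between -0.02 and 0.02 m and y of long2 in the frame of tray between -0.08 and 0.08 m and z of long2 in the frame of tray between 0.008 and 0.018 m and x of board in the frame of tray between -0.015 and 0.015 m and y of board in the frame of tray between -0.018 and 0.018 m and z of board in the frame of tray between 0.021 and 0.031 m and angle between board's own z axis and vertical below 0.06 rad and angle between the x axis of board and the x axis of tray, either way round below 0.2 rad and x of short0 in the frame of board between -0.04 and 0.04 m and y of short0 in the frame of board between -0.065 and 0.065 m and z of short0 in the frame of board between 0.012 and 0.022 m and x of short1 in the frame of board between -0.04 and 0.04 m and y of short1 in the frame of board between -0.065 and 0.065 m and z of short1 in the frame of board between 0.012 and 0.022 m and x of short2 in the frame of board between -0.04 and 0.04 m and y of short2 in the frame of board between -0.065 and 0.065 m and z of short2 in the frame of board between 0.012 and 0.022 m and x of short3 in the frame of board between -0.04 and 0.04 m and y of short3 in the frame of board between -0.065 and 0.065 m and z of short3 in the frame of board between 0.012 and 0.022 m and linear speed of each of long0, long1, long2, short0, short1, short2, short3, board below 0.03 m/s); the robot touches nothing.
It fails at once if a bystander is moved more than 40 mm (distance of any of tube, wax, mug, glue, chisel, sander, bowl from where it was at the start of the episode above 0.04 m).
Of long0, long1, long2 only 2 to 3 are there at a start; the rules pass over those that are not, and their reading is None.
Of short0, short1, short2, short3 only 2 to 4 are there at a start; the rules pass over those that are not, and their reading is None.
At some moment in a run one of short0, short1, short2, short3 may be knocked a few centimetres aside while the robot is not near it.
Once in a run the grip may slacken for a moment while it holds something.
It also fails if it takes over 210 s, if anything falls off the work surface, if the arm or the gripper's body presses on something with over 40 N, if the wrist force passes 120 N, or if a joint passes its speed limit or range.

## Working session

There is one attempt and no reset: what is moved stays moved. The work goes in short steps, Python scripts to look and compute and a shell command to move; the robot and the scene stay as the last step left them, time stands still between calls to the robot, and variables do not carry over. Pictures are saved under pics/ and viewed, and the job is handed in when it is done.

```bash
ls -la; mkdir -p pics
python3 - <<'E'
from cell import monitor, vision, order, manip
import cv2
print(monitor.read_state()); print(manip.grasp_offset, dir(manip))
for n in ("scene","top","wrist"):
    c=vision.camera(n); cv2.imwrite(f"pics/{n}0.png",c["color"])
    print(n,c["fx"],c["fy"],c["cx"],c["cy"]); print(c.get("cam_to_world",c.get("tool_from_camera")))
E
```

```text
total 12
drwxr-xr-x  3 agent agent 4096 Dec  6 05:08 .
drwxr-xr-x 23 root  root  4096 Dec  6 05:08 ..
drwxr-xr-x  2 agent agent 4096 Dec  6 05:08 pics
{'clock': 0.0, 'joints': array([-1.25858848e+00,  3.00488390e-01,  1.52160108e+00,  1.90642886e-05,
        1.32067604e+00, -6.65941515e-02]), 'qd': array([ 0.00077797, -0.00137732,  0.00042455, -0.00210326,  0.00084253,
        0.00045469]), 'effort': array([-1.03034567e-03, -5.31807625e+01, -3.52737200e+01,  7.06864544e-02,
        2.42740806e-02, -8.43264411e-05]), 'eef_pos': array([ 203.31753519, -510.75481441,  204.86838027]), 'eef_rot': array([-3.14042362e+00, -9.64724278e-05,  3.78797215e-01]), 'wrist_force': array([ 0.01140199, -0.67343388, -0.96600656]), 'moment': array([ 0.01386396, -0.01291649,  0.0157711 ]), 'finger_gap': 93.97490555628414}
18.8 ['Unreachable', '__class__', '__delattr__', '__dict__', '__dir__', '__doc__', '__eq__', '__format__', '__ge__', '__getattribute__', '__getstate__', '__gt__', '__hash__', '__init__', '__init_subclass__', '__le__', '__lt__', '__module__', '__ne__', '__new__', '__reduce__', '__reduce_e
[... 451 characters left out ...]
00]]
top 487.54178564660026 487.54178564660026 271.8021462633384 205.93112674605686
[[ 1.89023726e-02 -9.96796216e-01  7.77174642e-02  4.50392265e+02]
 [-9.99777128e-01 -1.81133952e-02  1.08443579e-02 -3.06177520e+01]
 [-9.40188774e-03 -7.79051273e-02 -9.96916444e-01  1.52478934e+03]
 [ 0.00000000e+00  0.00000000e+00  0.00000000e+00  1.00000000e+00]]
wrist 357.7591118520096 357.7591118520096 276.7196883762501 205.59843104018847
[[-2.74717416e-04 -9.64266868e-01 -2.64932693e-01  7.64672362e+01]
 [ 9.99999957e-01 -2.37206328e-04 -1.73580696e-04  5.28127699e-01]
 [ 1.04534403e-04 -2.64932729e-01  9.64266892e-01 -1.78749877e+02]
 [ 0.00000000e+00  0.00000000e+00  0.00000000e+00  1.00000000e+00]]
```

View pics/top0.png

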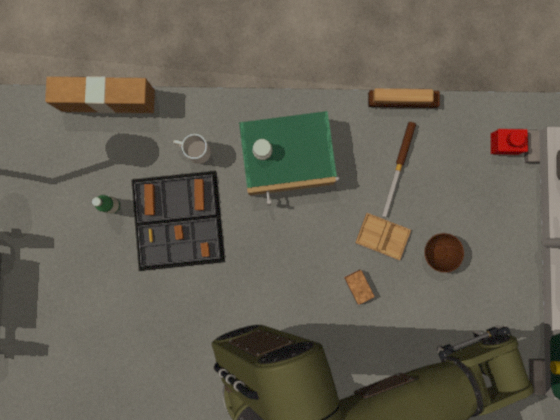

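View pics/scene0.png

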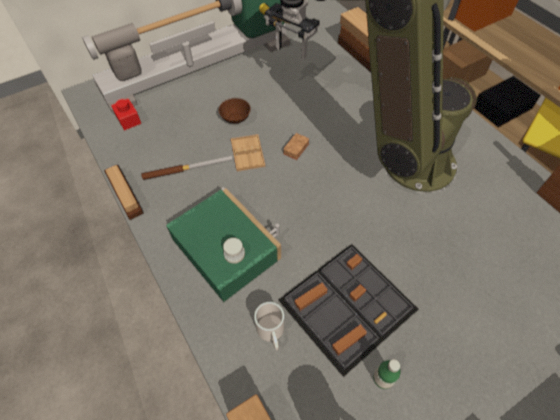

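View pics/wrist0.png

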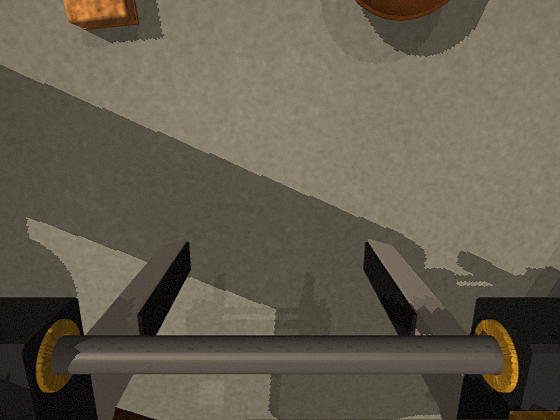

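```bash
cat > h.py <<'E'
import numpy as np, cv2
from scipy.spatial.transform import Rotation as R
from cell import monitor, vision, order, manip
G=manip.grasp_offset
def rot(e): return R.from_euler('xyz',e).as_matrix()
def snap(n):
    s=monitor.read_state(); c=vision.camera(n)
    if 'cam_to_world' in c: T=np.array(c['cam_to_world'])
    else:
        W=np.eye(4); W[:3,:3]=rot(s['eef_rot']); W[:3,3]=s['eef_pos']; T=W@np.array(c['tool_from_camera'])
    return c['color'],(c['fx'],c['fy'],c['cx'],c['cy'],T)
def save(n,name):
    im,k=snap(n); cv2.imwrite(f'pics/{name}.png',im); np.save(f'pics/{name}.npy',np.array(list(k[:4])+list(k[4].ravel()))); return im,k
def load(name):
    a=np.load(f'pics/{name}.npy'); return (*a[:4],a[4:].reshape(4,4))
def ray(k,p):
    fx,fy,cx,cy,T=k; d=np.array([(p[0]-cx)/fx,(p[1]-cy)/fy,1.0]); d=T[:3,:3]@d; return T[:3,3],d/np.linalg.norm(d)
def onz(k,p,z):
    o,d=ray(k,p); return (o+d*(z-o[2])/d[2])
def tri(*kp):
    A=np.zeros((3,3));b=np.zeros(3)
    for k,p in kp:
        o,d=ray(k,p);P=np.eye(3)-np.outer(d,d);A+=P;b+=P@o
    x=np.linalg.solve(A,b)
    r=[np.linalg.norm((np.eye(3)-np.outer(ray(k,p)[1],ray(k,p)[1]))@(x-ray(k,p)[0])) for k,p in kp]
    return x,max(r)
def proj(k,X):
    fx,fy,cx,cy,T=k; c=np.linalg.inv(T)@np.append(X,1); return np.array([cx+fx*c[0]/c[2],cy+fy*c[1]/c[2]])
def crop(name,x0,y0,x1,y1,s,out):
    im=cv2.imread(f'pics/{name}.png')[y0:y1,x0:x1]; im=cv2.resize(im,None,fx=s,fy=s,interpolation=cv2.INTER_CUBIC)
    for x in range((x0+9)//10*10,x1,10):
        cv2.line(im,(int((x-x0+.5)*s),0),(int((x-x0+.5)*s),6 if x%50 else 14),(0,255,255),1)
        if x%50==0 or s>=5: cv2.putText(im,str(x),(int((x-x0+.5)*s)-8,22),0,.35,(0,255,255),1)
    for y in range((y0+9)//10*10,y1,10):
        cv2.line(im,(0,int((y-y0+.5)*s)),(6,int((y-y0+.5)*s)),(0,255,255),1)
        if y%50==0 or s>=5: cv2.putText(im,str(y),(8,int((y-y0+.5)*s)+4),0,.35,(0,255,255),1)
    cv2.imwrite(f'pics/{out}.png',im)
def go(xyz,rpy):
    """rotvec & shift in tool axes (from measured pose) to target TCP"""
    s=monitor.read_state(); M=rot(s['eef_rot']); t=M.T@(np.array(xyz)-s['eef_pos']); rv=R.from_matrix(M.T@rot(rpy)).as_rotvec()
    print('shift cm',np.round(t/10,2),'turn',np.round(rv,3)); return t/10,rv
def st():
    s=monitor.read_state(); print('t %.1f pos %s rot %s gap %.1f F %s q %s'%(s['clock'],np.round(s['eef_pos'],1),np.round(s['eef_rot'],3),s['finger_gap'],np.round(s['wrist_force'],1),np.round(s['joints'],2)))
E
python3 - <<'E'
from h import *
for n in ('top','scene'): save(n,n+'1')
crop('top1',125,100,345,280,3.6,'c1'); crop('scene1',150,180,420,380,2.9,'c2'); crop('top1',340,90,470,310,2.7,'c3')
E
```

```text
(no output)
```

View pics/c1.png

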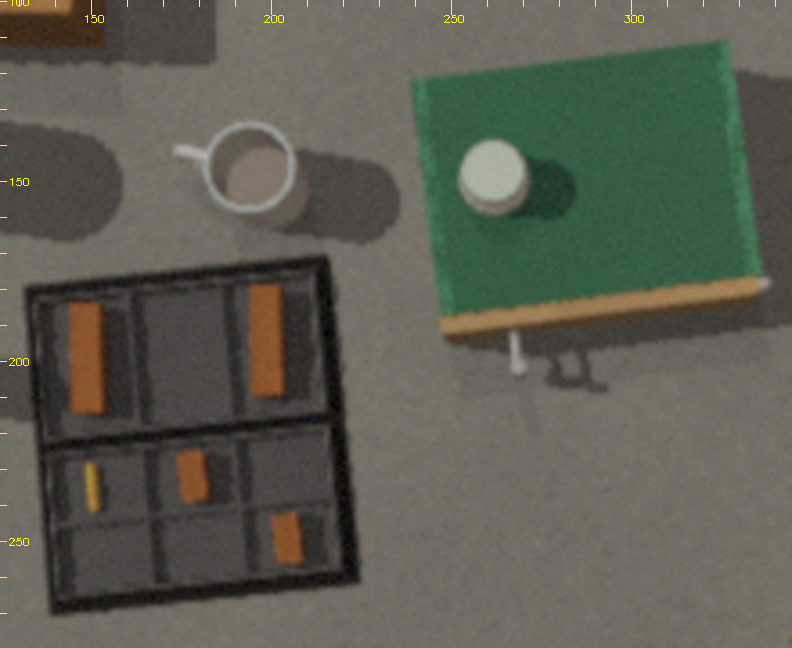

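View pics/c2.png

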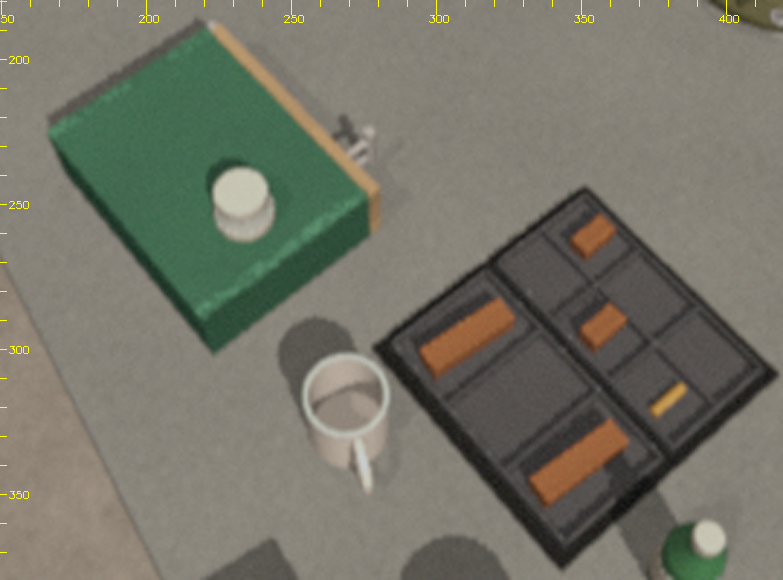

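View pics/c3.png

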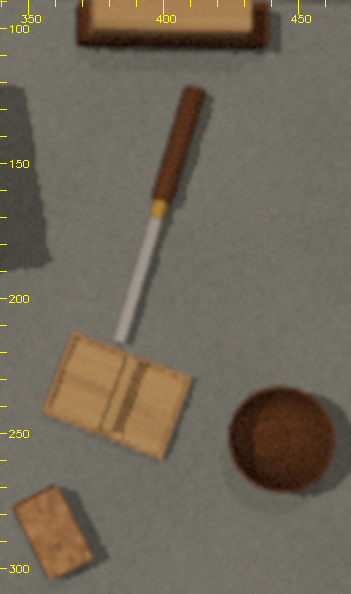

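Run:
```python
from h import *
t=load('top1'); s=load('scene1')
c1=lambda x,y:(125+x/3.6-.5+.14,100+y/3.6-.36); c2=lambda x,y:(150+x/2.9-.33,180+y/2.9-.33)
for n,a,z in [('roof FL',(447,318),88),('FR',(757,280),88),('BL',(415,80),88),('BR',(727,42),88),('door free outer top',(447,338),86),('hinge pin',(764,284),88),('pull end',(519,370),82)]:
    print(n,np.round(onz(t,c1(*a),z),1))
print('roof FL', tri((t,c1(447,318)),(s,c2(367,197))))
print('roof BL', tri((t,c1(415,80)),(s,c2(200,310))))
print('roof BR', tri((t,c1(727,42)),(s,c2(50,130))))
print('pull', tri((t,c1(519,368)),(s,c2(368,133))))
print('bin corners z19', [np.round(onz(t,c1(*a),19)[:2],1) for a in [(25,288),(327,257),(358,582),(52,612)]])
for n,a in [('longL',[(70,303),(103,301),(104,413),(71,413)]),('longR',[(250,285),(281,284),(283,396),(250,398)])]:
    P=np.array([onz(t,c1(*q),33)[:2] for q in a]); print(n,P.mean(0).round(1), P.round(1).tolist())
for n,a in [('shortM',[(176,452),(204,449),(208,499),(182,501)]),('shortR',[(273,516),(297,513),(302,563),(276,565)])]:
    P=np.array([onz(t,c1(*q),29)[:2] for q in a]); print(n,P.mean(0).round(1), P.round(1).tolist())
print('tube',onz(t,c1(93,487),12))
c3=lambda x,y:(340+x/2.7-.4,90+y/2.7-.4)
P=np.array([onz(t,c3(*q),10)[:2] for q in [(72,333),(191,377),(164,460),(43,411)]]);print('board',P.mean(0),P.round(1).tolist())
for n,a in [('mug',(248,167)),('wax',(493,177))]: print(n,onz(t,c1(*a),80 if n=='mug' else 138))
print('sander',onz(t,c3(53,532),25),'bowl',onz(t,c3(282,440),40))
```

```text
roof FL [614.6  54.2  88. ]
FR [ 650.6 -200.6   88. ]
BL [813.5  85.4  88. ]
BR [ 849.9 -173.8   88. ]
door free outer top [598.2  54.   86. ]
hinge pin [ 647.4 -206.4   88. ]
pull end [573.2  -5.8  82. ]
roof FL (array([614.34915733,  56.08672663,  75.88136396]), np.float64(1.9798830532135192))
roof BL (array([810.04080334,  85.35765481,  96.88703768]), np.float64(1.341726014240876))
roof BR (array([ 847.87783063, -172.79768779,   89.03570715]), np.float64(1.9178250456631167))
pull (array([574.4022301 ,  -5.1107767 ,  77.16123937]), np.float64(1.0353988958713962))
bin corners z19 [array([642.1, 424.7]), array([673.8, 163.5]), array([394.4, 129.2]), array([363.9, 390.1])]
longL [581.5 364.8] [[628.0, 381.2], [630.3, 352.9], [534.1, 348.4], [533.6, 376.7]]
longR [598.7 211.9] [[646.3, 227.1], [647.6, 200.5], [551.4, 195.9], [549.2, 224.1]]
shortM [482.6 271.8] [[502.1, 286.6], [505.1, 262.7], [462.6, 257.9], [460.5, 280.0]]
shortR [429.8 189.5] [[449.2, 202.0], [452.2, 181.6], [409.9, 176.1], [407.8, 198.2]]
tube [471.20843119 360.85440981  12.        ]
board [ 481.59627399 -360.30255979] [[552.0, -308.1], [503.9, -444.5], [408.6, -413.4], [461.8, -275.2]]
mug [739.33246487 223.77344704  80.        ]
wax [722.97018084  17.0126081  138.        ]
sander [ 325.99192575 -284.81448185   25.        ] bowl [ 434.26527191 -537.63016947   40.        ]
```

```bash
cat >> h.py <<'E'
def path(wps,start=None,jaw=100,step=42.,tstep=.14,nd=1):
    """wps: list of (x,y,z,yaw[,n]) tool-down TCP; prints rounded rows with error carried"""
    s=monitor.read_state(); p=np.array(s['eef_pos']) if start is None else np.array(start[:3],float)
    M=rot(s['eef_rot']) if start is None else rot([np.pi,0,start[3]])
    rows=[]
    for w in wps:
        p0=p.copy(); M0=M.copy(); tgt=np.array(w[:3],float); Mt=rot([np.pi,0,w[3]])
        rv=R.from_matrix(M0.T@Mt).as_rotvec()
        n=max(int(np.ceil(np.linalg.norm(tgt-p0)/step)),int(np.ceil(np.linalg.norm(rv)/tstep)),1)
        if len(w)>4: n=w[4]
        for i in range(1,n+1):
            a=i/n; pd=p0+(tgt-p0)*a; Md=M0@R.from_rotvec(rv*a).as_matrix()
            t=np.round(M.T@(pd-p)/10,nd); r=np.round(R.from_matrix(M.T@Md).as_rotvec(),2 if nd<2 else 3)
            rows.append([*t,*r,jaw]); p=p+M@t*10; M=M@R.from_rotvec(r).as_matrix()
    for i in range(0,len(rows),8):
        print('['+','.join('['+','.join('%g'%(v+0.0) for v in r)+']' for r in rows[i:i+8])+']')
    print('end',p.round(1),R.from_matrix(M).as_euler('xyz').round(3),len(rows))
E
python3 - <<'E'
from h import *
path([(480,-5,205,.143)],jaw=40)
E
```

```text
[[3.2,-2.6,0,0,0,0.02,40],[3.1,-2.7,0,0,0,0.01,40],[3.1,-2.7,0,0,0,0.02,40],[3,-2.8,0,0,0,0.02,40],[3,-2.9,0,0,0,0.01,40],[3,-2.8,0,0,0,0.02,40],[2.8,-3,0,0,0,0.02,40],[2.9,-3,0,0,0,0.01,40]]
[[2.8,-3,0,0,0,0.02,40],[2.7,-3,0,0,0,0.02,40],[2.7,-3.2,0,0,0,0.02,40],[2.6,-3.1,0,0,0,0.01,40],[2.6,-3.2,0,0,0,0.02,40],[2.5,-3.3,0,0,0,0.02,40]]
end [479.6  -5.1 205.4] [-3.141  0.     0.139] 14
```

```bash
python3 -m jog '[[3.2,-2.6,0,0,0,0.02,40],[3.1,-2.7,0,0,0,0.01,40],[3.1,-2.7,0,0,0,0.02,40],[3,-2.8,0,0,0,0.02,40],[3,-2.9,0,0,0,0.01,40],[3,-2.8,0,0,0,0.02,40],[2.8,-3,0,0,0,0.02,40],[2.9,-3,0,0,0,0.01,40]]' && python3 -m jog '[[2.8,-3,0,0,0,0.02,40],[2.7,-3,0,0,0,0.02,40],[2.7,-3.2,0,0,0,0.02,40],[2.6,-3.1,0,0,0,0.01,40],[2.6,-3.2,0,0,0,0.02,40],[2.5,-3.3,0,0,0,0.02,40],[0,0,0,0,0,0,40]]'; python3 -c "
from h import *
st();save('wrist','w1')"
```

```text
clock: 1.05
eef_pos: [361.9, -219.8, 205.6]
eef_rot: [3.141, -0.0, 0.248]
wrist_force: [0.5, -0.4, -0.1]
finger_gap: 37.9
clock: 1.75
eef_pos: [480.7, -1.9, 205.2]
eef_rot: [-3.141, 0.0, 0.142]
wrist_force: [-0.1, 0.5, 0.3]
finger_gap: 37.7
t 1.8 pos [480.7  -1.9 205.2] rot [-3.141  0.     0.142] gap 37.7 F [-0.1  0.5  0.3] q [-0.08  0.15  1.71  0.    1.29  1.35]
```

View pics/w1.png

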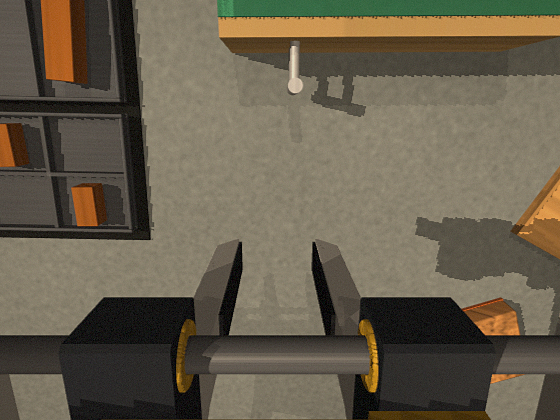

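```bash
python3 -m jog '[[3,0,0,0,0,0,40],[3,0,0,0,0,0,40],[0,0,0,0,0,0,40]]'; python3 -c "
from h import *
st();save('wrist','w2');crop('w2',190,0,450,180,3,'c4');crop('w1',200,0,460,120,3,'c5')"
```

```text
clock: 2.1
eef_pos: [540.5, 2.3, 204.8]
eef_rot: [-3.142, 0.001, 0.138]
wrist_force: [0.3, 0.8, -0.8]
finger_gap: 37.7
t 2.1 pos [540.5   2.3 204.8] rot [-3.142e+00  1.000e-03  1.380e-01] gap 37.7 F [ 0.3  0.8 -0.8] q [-0.06  0.28  1.55 -0.    1.31  1.37]
```

View pics/c4.png

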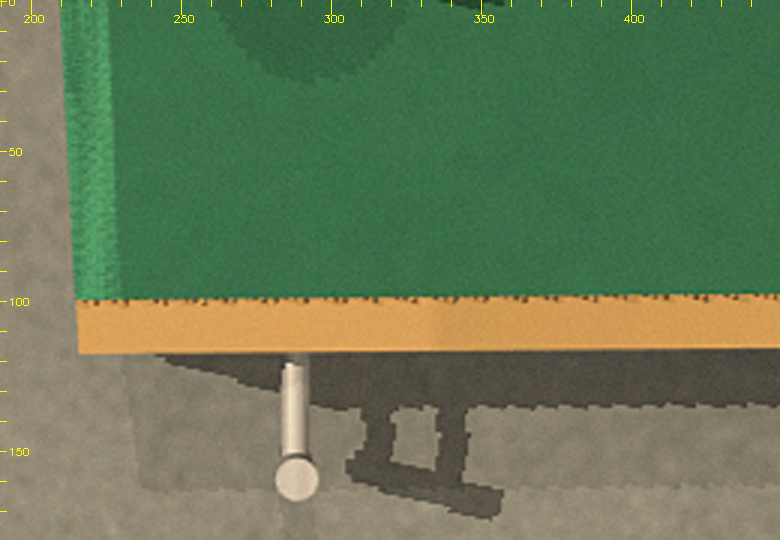

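View pics/c5.png

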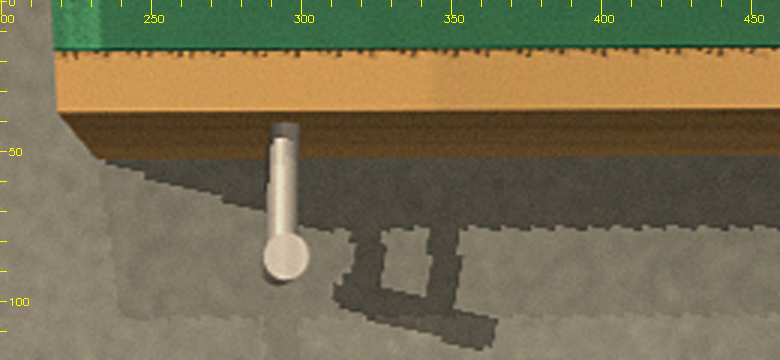

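Run:
```python
from h import *
a=load('w1');b=load('w2')
print('pull',tri((a,(295,85.2)),(b,(288.5,159.5))), onz(b,(288.5,159.5),82),onz(a,(295,85.2),82))
print('corner',tri((a,(218.7,37.3)),(b,(216,117.2))))
c=onz(b,(216,117.2),86); e=onz(b,(449.6,115.6),86); d=(c-e)[:2]; print(c,e,'yaw',np.arctan2(-d[0],d[1]))
c=onz(a,(218.7,37.3),86); e=onz(a,(459,35.6),86); d=(c-e)[:2]; print(c,e,'yaw',np.arctan2(-d[0],d[1]))
```

```text
pull (array([575.63121239,  -3.58642555,  81.65693784]), np.float64(0.10356096337677817)) [575.67177347  -3.46514891  82.        ] [575.61658179  -3.6763987   82.        ]
corner (array([601.88135306,  60.1231034 ,  83.39240575]), np.float64(0.04104301157517614))
[602.00607098  59.7476044   86.        ] [ 629.1959468  -126.77122742   86.        ] yaw 0.14475586799310097
[601.49099264  59.63111454  86.        ] [ 628.56976367 -121.93069218   86.        ] yaw 0.14805223127479797
```

Run:
```python
from h import *
path([(575.6,-3.6,200,.146),(575.6,-3.6,52,.146)],jaw=40)
```

```text
[[3.5,1.1,0.5,0,0,-0.01,40],[0,0,3.7,0,0,0,40],[0,0,3.7,0,0,0,40],[0,0,3.7,0,0,0,40],[0,0,3.7,0,0,0,40]]
end [575.2  -3.9  51.8] [-3.141e+00  1.000e-03  1.480e-01] 5
```

```bash
python3 -m jog '[[3.5,1.1,0.5,0,0,-0.01,40],[0,0,3.7,0,0,0,40],[0,0,3.7,0,0,0,40],[0,0,3.7,0,0,0,40],[0,0,3.7,0,0,0,40],[0,0,0,0,0,0,40]]'; python3 -m jog '[[0,0,0,0,0,0,8],[0,0,0,0,0,0,8],[0,0,0,0,0,0,8],[0,0,0,0,0,0,8],[0,0,0,0,0,0,8]]' 20; python3 -c "
from h import *
st()"
```

```text
clock: 2.75
eef_pos: [571.9, -3.7, 48.5]
eef_rot: [-3.14, 0.008, 0.148]
wrist_force: [-0.5, -0.2, 0.8]
finger_gap: 37.6
clock: 3.25
eef_pos: [575.9, -3.0, 54.0]
eef_rot: [3.141, -0.002, 0.149]
wrist_force: [-1.4, -0.1, 8.2]
finger_gap: 11.6
t 3.2 pos [575.9  -3.   54. ] rot [ 3.141e+00 -2.000e-03  1.490e-01] gap 11.6 F [-1.4 -0.1  8.2] q [-0.07  0.52  1.59  0.    1.03  1.35]
```

```bash
python3 -m jog '[[-1.02,0.27,0,0,0,-0.05,8],[-1.02,0.27,0,0,0,-0.05,8],[-1.02,0.27,0,0,0,-0.05,8],[-1.02,0.27,0,0,0,-0.05,8]]' 40; python3 -c "
from h import *
st()"
```

```text
clock: 3.65
eef_pos: [538.6, -22.5, 54.0]
eef_rot: [3.141, -0.003, 0.351]
wrist_force: [2.2, 0.5, 6.1]
finger_gap: 11.2
t 3.6 pos [538.6 -22.5  54. ] rot [ 3.141e+00 -3.000e-03  3.510e-01] gap 11.2 F [2.2 0.5 6.1] q [-0.11  0.45  1.7   0.    0.99  1.11]
```

```bash
python3 -m jog '[[-2.02,0.59,0,0,0,-0.1,8],[-2.02,0.59,0,0,0,-0.1,8],[-2.02,0.59,0,0,0,-0.1,8],[-2.02,0.59,0,0,0,-0.1,8],[-2.02,0.59,0,0,0,-0.1,8],[-2.02,0.59,0,0,0,-0.1,8]]'; python3 -m jog '[[-2.02,0.59,0,0,0,-0.1,8],[-2.02,0.59,0,0,0,-0.1,8],[-2.02,0.59,0,0,0,-0.1,8],[-2.02,0.59,0,0,0,-0.1,8],[-2.02,0.59,0,0,0,-0.1,8],[-2.02,0.59,0,0,0,-0.1,8],[-2.02,0.59,0,0,0,-0.1,8],[0,0,0,0,0,0,8]]'; python3 -c "
from h import *
st();save('top','t2')"
```

```text
clock: 4.25
eef_pos: [459.3, -119.2, 54.0]
eef_rot: [3.139, -0.001, 0.953]
wrist_force: [6.1, 0.1, 4.1]
finger_gap: 11.3
clock: 5.05
eef_pos: [454.7, -265.3, 54.0]
eef_rot: [3.139, 0.003, 1.651]
wrist_force: [-0.4, -0.4, 12.1]
finger_gap: 11.0
t 5.0 pos [ 454.7 -265.3   54. ] rot [3.139e+00 3.000e-03 1.651e+00] gap 11.0 F [-0.4 -0.4 12.1] q [-0.6   0.43  1.74 -0.    0.98 -0.68]
```

View pics/t2.png

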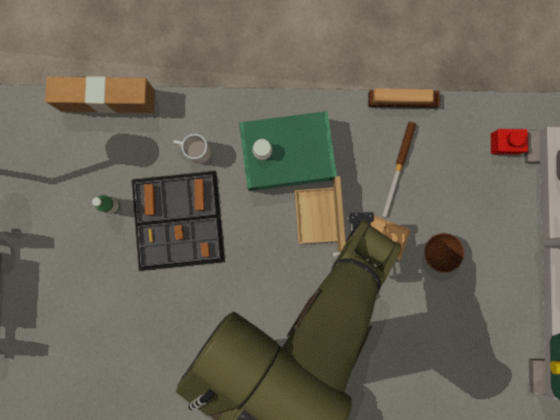

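```bash
python3 -m jog '[[0,0,0,0,0,0,40],[0,0,0,0,0,0,40],[0,0,0,0,0,0,40],[0,0,-2,0,0,0,40],[0,0,-4,0,0,0,40],[0,0,-4,0,0,0,40],[0,0,-4,0,0,0,40],[0,0,-4,0,0,0,40]]'; python3 -c "
from h import *
st();save('wrist','w3')"
```

```text
clock: 5.9
eef_pos: [453.2, -262.5, 234.2]
eef_rot: [-3.142, -0.0, 1.649]
wrist_force: [0.3, -0.8, -0.4]
finger_gap: 37.4
t 5.9 pos [ 453.2 -262.5  234.2] rot [-3.142 -0.     1.649] gap 37.4 F [ 0.3 -0.8 -0.4] q [-0.6   0.22  1.55 -0.    1.37 -0.67]
```

View pics/w3.png

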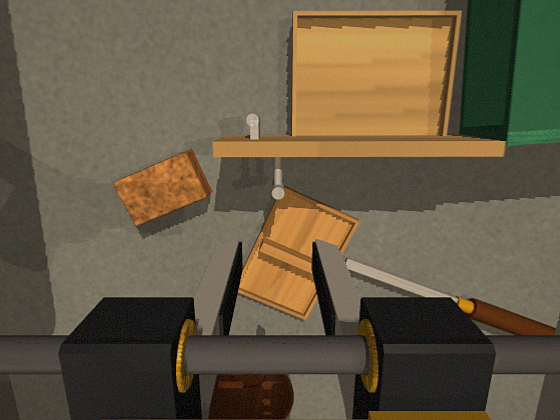

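```bash
python3 -c "
from h import *
crop('w3',205,0,515,220,2.5,'c6');crop('w3',225,175,375,330,4.5,'c7')"
```

```text
(no output)
```

View pics/c6.png

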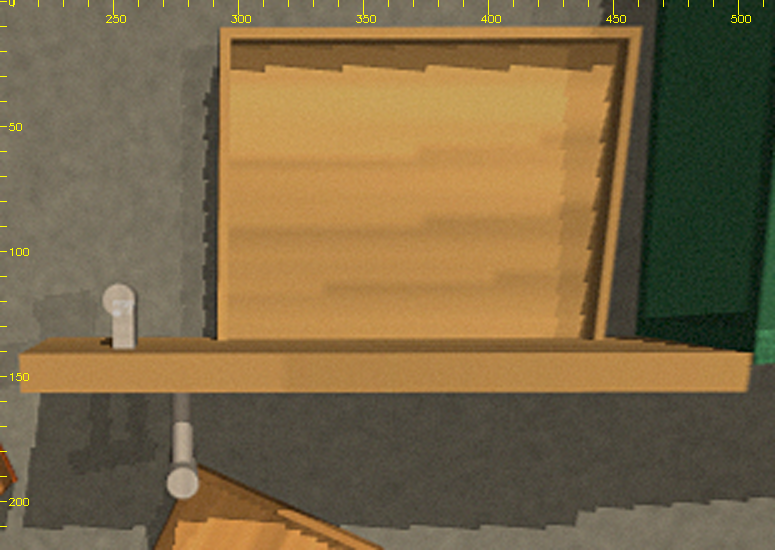

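View pics/c7.png

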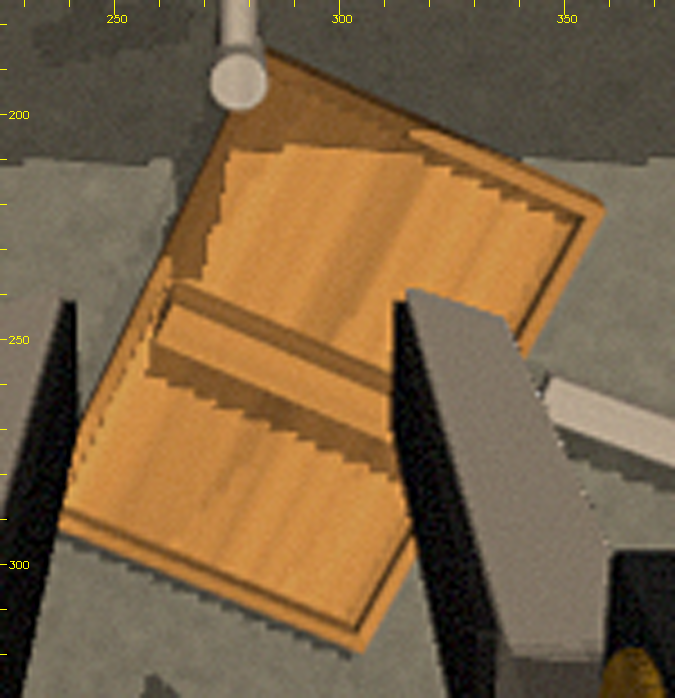

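Run:
```python
from h import *
w=load('w3'); f=lambda x,y:(205+x/2.5-.3,y/2.5-.3)
D=[onz(w,f(*p),86)[:2] for p in [(20,352),(751,352),(748,392),(21,392)]]; print(np.round(D,1))
for a,b in((0,1),(3,2)):
    d=D[a]-D[b]; print('yaw from door',np.arctan2(-d[0],d[1]),np.linalg.norm(d))
pull=onz(w,f(182,482),82); print('pull',pull)
T=[onz(w,f(*p),26)[:2] for p in [(231,40),(626,40)]]; print(np.round(T,1)); d=T[0]-T[1]; print('yaw tray',np.arctan2(-d[0],d[1]),np.linalg.norm(d))
H=np.array([653.9,-199.3])
v=pull[:2]-H; th=np.arctan2(v[1],v[0])-np.arctan2(205,-49); print('yaw from pull',th%(2*np.pi),np.linalg.norm(v))
for y in (1.64,1.65,1.66):
    r=lambda p: H+R.from_euler('z',y).as_matrix()[:2,:2]@np.array(p)
    print(y,'tray',r((58,108)).round(1),'far corners',r((116,186)).round(1),r((116,30)).round(1),'pull',r((-49,205)).round(1))
g=lambda x,y:(225+x/4.5-.4,175+y/4.5-.4)
print('board batten end L z26',onz(w,g(162,328),26), [onz(w,g(*p),26).round(1) for p in [(177,303),(150,342)]])
B=[onz(w,g(*p),12)[:2] for p in [(268,50),(605,205),(362,652),(60,525)]]; print('board corners',np.round(B,1),np.mean(B,0))
for i in range(4): d=B[(i+1)%4]-B[i]; print(np.linalg.norm(d).round(1),np.arctan2(d[1],d[0]).round(3))
```

```text
[[ 391.4 -219.7]
 [ 654.6 -199.2]
 [ 657.1 -213.5]
 [ 392.2 -234.1]]
yaw from door 1.648560256964847 263.971347267572
yaw from door 1.6485366547047386 265.63974188105385
pull [ 453.60464981 -264.11454062   82.        ]
[[460.  -98.7]
 [614.2 -86.6]]
yaw tray 1.6487269624780525 154.6851526560426
yaw from pull 1.649134475375999 210.52114379371676
1.64 tray [ 542.1 -148.9] far corners [460.3 -96.4] [616.  -85.7] pull [ 452.8 -262.4]
1.65 tray [ 541.6 -150. ] far corners [459.3 -98.4] [614.8 -86. ] pull [ 453.4 -264.4]
1.66 tray [ 541.2 -151.2] far corners [ 458.3 -100.3] [613.7 -86.4] pull [ 454.1 -266.4]
board batten end L z26 [ 440.38415125 -344.04294544   26.        ] [array([ 443.8, -336.9,   26. ]), array([ 437.6, -348.1,   26. ])]
board corners [[ 462.1 -272. ]
 [ 553.3 -306.4]
 [ 503.1 -443.4]
 [ 415.9 -410.2]] [ 483.57052277 -358.01996306]
97.5 -0.361
145.9 -1.922
93.3 2.777
145.7 1.248
```

Run:
```python
from h import *
path([(590,290,240,3.19)],jaw=50)
```

```text
[[3.9,1.3,0,0,0,-0.11,50],[3.7,1.7,0,0,0,-0.11,50],[3.5,2,0,0,0,-0.11,50],[3.2,2.5,0,0,0,-0.11,50],[3,2.8,0,0,0,-0.11,50],[2.6,3.1,0,0,0,-0.11,50],[2.3,3.4,0,0,0,-0.11,50],[1.9,3.6,0,0,0.01,-0.11,50]]
[[1.5,3.8,0,0,0,-0.11,50],[1,3.9,0,0,0,-0.11,50],[0.7,4,0,0,0,-0.11,50],[0.1,4.1,0,0,0,-0.11,50],[-0.2,4,0,0,0,-0.11,50],[-0.8,4,0,0,0,-0.11,50]]
end [590.3 289.6 240.2] [ 3.140e+00 -1.000e-03 -3.094e+00] 14
```

```bash
python3 -m jog '[[3.9,1.3,0,0,0,-0.11,50],[3.7,1.7,0,0,0,-0.11,50],[3.5,2,0,0,0,-0.11,50],[3.2,2.5,0,0,0,-0.11,50],[3,2.8,0,0,0,-0.11,50],[2.6,3.1,0,0,0,-0.11,50],[2.3,3.4,0,0,0,-0.11,50],[1.9,3.6,0,0,0,-0.11,50]]'; python3 -m jog '[[1.5,3.8,0,0,0,-0.11,50],[1,3.9,0,0,0,-0.11,50],[0.7,4,0,0,0,-0.11,50],[0.1,4.1,0,0,0,-0.11,50],[-0.2,4,0,0,0,-0.11,50],[-0.8,4,0,0,0,-0.11,50],[0,0,0,0,0,0,50]]';python3 -c "
from h import *
st();save('wrist','w4')"
```

```text
clock: 6.75
eef_pos: [530.7, 55.6, 232.3]
eef_rot: [-3.142, -0.0, 2.533]
wrist_force: [0.5, -1.0, -0.3]
finger_gap: 47.1
clock: 7.45
eef_pos: [588.6, 294.3, 230.8]
eef_rot: [3.142, -0.002, -3.087]
wrist_force: [-0.7, -0.2, 0.1]
finger_gap: 46.6
t 7.5 pos [588.6 294.3 230.8] rot [ 3.142e+00 -2.000e-03 -3.087e+00] gap 46.6 F [-0.7 -0.2  0.1] q [ 0.41  0.53  1.13  0.    1.47 -1.22]
```

View pics/w4.png

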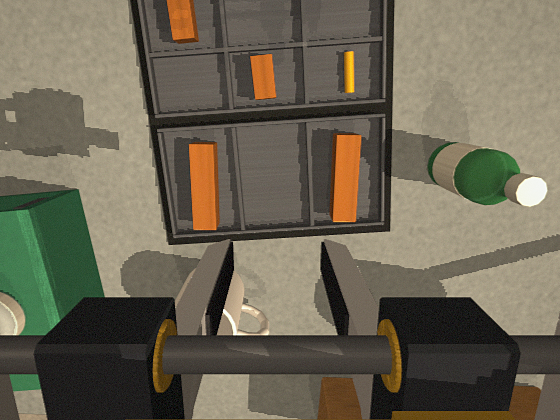

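```bash
python3 -c "
from h import *
crop('w4',130,0,400,250,2.4,'c8')"; python3 -m jog '[[-1,-4,0,0,0,0,50],[0,-4,0,0,0,0,50],[0,0,0,0,0,0,50]]';python3 -c "
from h import *
st();save('wrist','w5');crop('w5',40,0,340,250,2.4,'c9')"
```

```text
clock: 7.8
eef_pos: [603.2, 205.9, 232.6]
eef_rot: [-3.141, -0.0, -3.1]
wrist_force: [-0.9, -0.3, -0.2]
finger_gap: 46.7
t 7.8 pos [603.2 205.9 232.6] rot [-3.141 -0.    -3.1  ] gap 46.7 F [-0.9 -0.3 -0.2] q [ 0.27  0.48  1.21 -0.    1.45 -1.34]
```

View pics/c8.png

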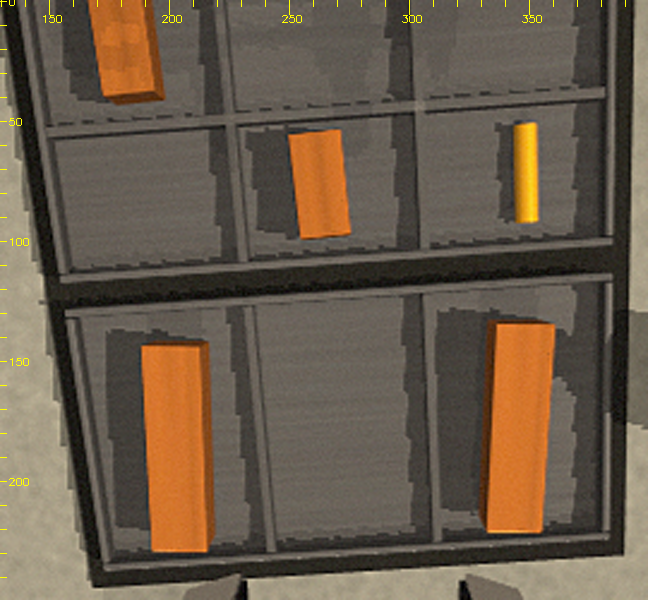

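View pics/c9.png

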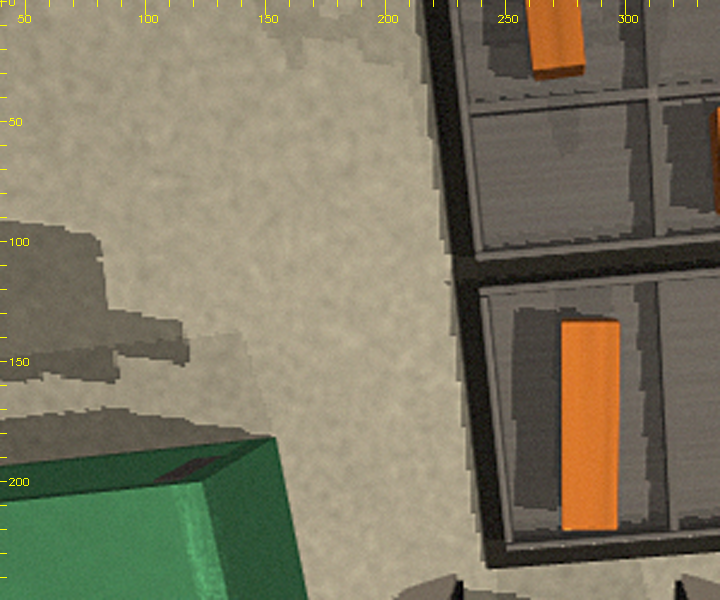

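Run:
```python
from h import *
a=load('w4');b=load('w5')
f=lambda x,y:(130+x/2.4-.3,y/2.4-.3); g=lambda x,y:(40+x/2.4-.3,y/2.4-.3)
A=[(142,346),(200,343),(207,551),(152,551)]; B=[(561,321),(619,321),(617,529),(561,529)]
for p,q in zip(A,B): x,r=tri((a,f(*p)),(b,g(*q))); print(x.round(1),round(r,2))
for k,fn,P in ((a,f,A),(b,g,B),(a,f,[(496,323),(554,324),(543,531),(488,531)])):
    Q=np.array([onz(k,fn(*p),33)[:2] for p in P]); d=(Q[0]+Q[1]-Q[2]-Q[3])/2; e=(Q[0]+Q[3]-Q[1]-Q[2])/2
    print('centre',Q.mean(0).round(1),'len',np.linalg.norm(d).round(1),'wid',np.linalg.norm(e).round(1),'yaw',np.arctan2(-d[1],-d[0]).round(3), np.arctan2(-e[0],e[1]).round(3))
# bin inner walls z19 along long centre
for n,p in [('RinnerL',(72,315)),('Rinner b',(107,562)),('div1 left t',(248,307)),('div1 b',(270,551)),('div2 r t',(424,295)),('div2 r b',(438,541)),('L inner t',(606,280)),('b',(606,532))]:
    print(n,onz(a,f(*p),19).round(1))
for n,P in (('shortM',[(289,134),(339,130),(350,234),(300,238)]),('shortR',[(97,5),(150,5),(163,92),(109,97)])):
    Q=np.array([onz(a,f(*p),29)[:2] for p in P]); d=(Q[0]+Q[1]-Q[2]-Q[3])/2
    print(n,Q.mean(0).round(1),np.arctan2(-d[1],-d[0]).round(3))
```

```text
[552.6 199.6  31.6] 0.29
[550.9 224.7  30.4] 0.52
[645.5 229.   33. ] 0.12
[647.3 203.2  31.4] 0.06
centre [598.7 214.4] len 94.7 wid 25.4 yaw 0.04 -3.062
centre [598.9 214.1] len 94.5 wid 25.5 yaw 0.043 -3.101
centre [581.  367.9] len 93.9 wid 25.2 yaw 0.061 -3.096
RinnerL [542.3 165.6  19. ]
Rinner b [658.6 178.7  19. ]
div1 left t [534.5 243.9  19. ]
div1 b [648.7 257.   19. ]
div2 r t [525.1 321.8  19. ]
div2 r b [639.3 337.2  19. ]
L inner t [514.3 401.6  19. ]
b [630.4 417.   19. ]
shortM [482.3 273.9] 0.156
shortR [435.4 195.4] 0.139
```

Run:
```python
from h import *
path([(598.8,214.2,70,-3.1)],jaw=42)
```

```text
[[0.1,0.2,4.1,0,0,0,42],[0.1,0.1,4,0,0,0,42],[0.1,0.2,4.1,0,0,0,42],[0.1,0.1,4.1,0,0,0,42]]
end [598.7 213.7  69.8] [-3.141  0.    -3.099] 4
```

```bash
python3 -m jog '[[0.1,0.2,4.1,0,0,0,42],[0.1,0.1,4,0,0,0,42],[0.1,0.2,4.1,0,0,0,42],[0.1,0.2,4.1,0,0,0,42],[0,0,0,0,0,0,42],[0,0,0,0,0,0,42]]'
python3 - <<'E'
from h import *
st()
path([(598.8,214.2,14,-3.1)],jaw=42,nd=2)
E
```

```text
clock: 8.45
eef_pos: [598.7, 217.8, 70.6]
eef_rot: [3.142, 0.0, -3.095]
wrist_force: [1.0, 0.1, 0.5]
finger_gap: 39.3
t 8.4 pos [598.7 217.8  70.6] rot [ 3.142  0.    -3.095] gap 39.3 F [1.  0.1 0.5] q [ 0.29  0.62  1.38 -0.    1.14 -1.33]
[[0,-0.18,2.83,0,0,0.003,42],[0,-0.18,2.83,0,0,0.002,42]]
end [598.8 214.2  14. ] [ 3.142  0.    -3.1  ] 2
```

```bash
python3 -m jog '[[0,-0.36,0,0,0,0,42],[0,0,2.5,0,0,0,42],[0,0,2,0,0,0,42],[0,0,1.1,0,0,0,42],[0,0,0,0,0,0,42],[0,0,0,0,0,0,42]]'; python3 -m jog '[[0,0,0,0,0,0,15],[0,0,0,0,0,0,15],[0,0,0,0,0,0,15],[0,0,0,0,0,0,15],[0,0,0,0,0,0,15]]' 30; python3 -c "
from h import *
st()"
```

```text
clock: 9.05
eef_pos: [599.5, 214.1, 15.0]
eef_rot: [3.141, 0.002, -3.095]
wrist_force: [0.3, -0.4, 1.2]
finger_gap: 39.8
clock: 9.55
eef_pos: [599.1, 214.2, 14.5]
eef_rot: [3.141, 0.001, -3.094]
wrist_force: [-2.0, -0.5, 6.6]
finger_gap: 25.5
t 9.6 pos [599.1 214.2  14.5] rot [ 3.141e+00  1.000e-03 -3.094e+00] gap 25.5 F [-2.  -0.5  6.6] q [ 0.29  0.69  1.41  0.    1.04 -1.33]
```

Run:
```python
from h import *
p=monitor.read_state()['eef_pos']
path([(p[0],p[1],170,-3.094),(583.5,-146.7,170,1.649)],jaw=15)
```

```text
[[0,0,-3.9,0,0,0,15],[0,0,-3.9,0,0,0,15],[0,0,-3.9,0,0,0,15],[0,0,-3.9,0,0,0,15],[0.3,-3.3,0,0,0,0.14,15],[-0.2,-3.2,0,0,0,0.14,15],[-0.6,-3.3,0,0,0,0.14,15],[-1.1,-3.1,0,0,0,0.14,15]]
[[-1.4,-2.9,0,0,0,0.14,15],[-1.9,-2.7,0,0,0,0.14,15],[-2.3,-2.4,0,0,0,0.14,15],[-2.5,-2.1,0,0,0,0.14,15],[-2.8,-1.7,0,0,0,0.14,15],[-3,-1.2,0,0,0,0.14,15],[-3.2,-0.9,0,0,0,0.14,15]]
end [ 583.3 -146.6  170.3] [ 3.14  -0.     1.649] 15
```

```bash
python3 -m jog '[[0,0,-3.9,0,0,0,15],[0,0,-3.9,0,0,0,15],[0,0,-3.9,0,0,0,15],[0,0,-3.9,0,0,0,15],[0.3,-3.3,0,0,0,0.14,15],[-0.2,-3.2,0,0,0,0.14,15],[-0.6,-3.3,0,0,0,0.14,15],[-1.1,-3.1,0,0,0,0.14,15]]'; python3 -m jog '[[-1.4,-2.9,0,0,0,0.14,15],[-1.9,-2.7,0,0,0,0.14,15],[-2.3,-2.4,0,0,0,0.14,15],[-2.5,-2.1,0,0,0,0.14,15],[-2.8,-1.7,0,0,0,0.14,15],[-3,-1.2,0,0,0,0.14,15],[-3.2,-0.9,0,0,0,0.14,15],[0,0,0,0,0,0,15]]'
python3 - <<'E'
from h import *
st();save('wrist','w6');save('top','t6')
E
```

```text
clock: 10.35
eef_pos: [593.1, 81.3, 169.7]
eef_rot: [3.142, 0.0, 2.623]
wrist_force: [0.0, -0.1, -0.5]
finger_gap: 25.6
clock: 11.15
eef_pos: [582.5, -150.0, 169.4]
eef_rot: [-3.141, 0.0, 1.641]
wrist_force: [0.0, 1.3, -0.1]
finger_gap: 25.9
t 11.2 pos [ 582.5 -150.   169.4] rot [-3.141  0.     1.641] gap 25.9 F [ 0.   1.3 -0.1] q [-0.31  0.44  1.41 -0.    1.29 -0.38]
```

View pics/w6.png

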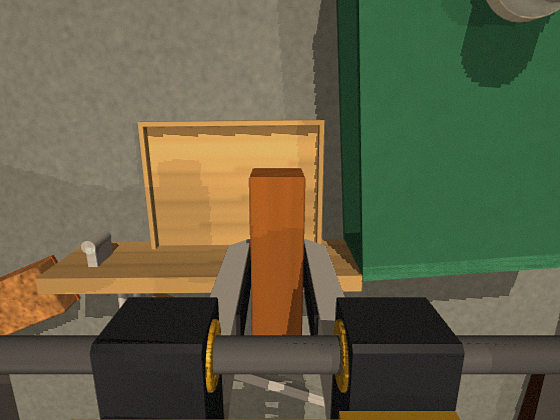

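```bash
python3 -m jog '[[0,0,4,0,0,0,15],[0,0,4,0,0,0,15],[0,0,0,0,0,0,15],[0,0,0,0,0,0,15]]'
python3 - <<'E'
from h import *
st()
path([(583.5,-147,25,1.649)],jaw=15,nd=2)
E
```

```text
clock: 11.65
eef_pos: [583.4, -145.8, 90.4]
eef_rot: [-3.141, -0.0, 1.651]
wrist_force: [0.3, -0.1, 0.1]
finger_gap: 25.8
t 11.7 pos [ 583.4 -145.8   90.4] rot [-3.141 -0.     1.651] gap 25.8 F [ 0.3 -0.1  0.1] q [-0.31  0.52  1.48  0.    1.13 -0.39]
[[-0.06,0,3.27,0,0,0.001,15],[-0.06,0,3.27,0,0,0.001,15]]
end [ 583.5 -147.    25. ] [-3.141 -0.     1.649] 2
```

```bash
python3 -m jog '[[-0.1,0,3,0,0,0,15],[0,0,2,0,0,0,15],[0,0,1.3,0,0,0,15],[0,0,0.2,0,0,0,15],[0,0,0,0,0,0,15],[0,0,0,0,0,0,15]]'; python3 -c "
from h import *
st()"
```

```text
clock: 12.25
eef_pos: [583.9, -147.8, 26.0]
eef_rot: [3.14, 0.001, 1.649]
wrist_force: [-0.4, 0.1, -1.1]
finger_gap: 25.8
t 12.2 pos [ 583.9 -147.8   26. ] rot [3.140e+00 1.000e-03 1.649e+00] gap 25.8 F [-0.4  0.1 -1.1] q [-0.31  0.61  1.52  0.    1.01 -0.39]
```

```bash
python3 -m jog '[[0,0,0.2,0,0,0,15],[0,0,0,0,0,0,15],[0,0,0,0,0,0,42],[0,0,0,0,0,0,42],[0,0,0,0,0,0,42],[0,0,-3,0,0,0,42],[0,0,-4,0,0,0,42],[0,0,-4,0,0,0,42]]'; python3 -m jog '[[0,0,-4,0,0,0,42],[0,0,0,0,0,0,42]]';python3 -c "
from h import *
st();save('wrist','w7')
path([(581,367.9,170,3.20)],jaw=42)"
```

```text
clock: 13.05
eef_pos: [582.7, -147.6, 133.5]
eef_rot: [-3.141, -0.0, 1.649]
wrist_force: [1.5, 0.8, 0.4]
finger_gap: 39.7
clock: 13.25
eef_pos: [585.0, -148.2, 178.3]
eef_rot: [3.134, 0.003, 1.649]
wrist_force: [0.2, 0.1, -1.3]
finger_gap: 39.3
t 13.2 pos [ 585.  -148.2  178.3] rot [3.134e+00 3.000e-03 1.649e+00] gap 39.3 F [ 0.2  0.1 -1.3] q [-0.31  0.44  1.4   0.    1.3  -0.39]
[[4,0.3,0,0,0,-0.12,42],[3.9,0.7,0.1,0,0,-0.12,42],[3.7,1.3,0,0,0,-0.12,42],[3.6,1.6,0,0,0,-0.12,42],[3.4,2.1,0.1,0,0,-0.12,42],[3.1,2.5,0,0,0,-0.12,42],[2.8,2.8,0,0,0,-0.12,42],[2.4,3.1,0.1,0,0,-0.11,42]]
[[2.1,3.4,0,0,0,-0.12,42],[1.6,3.6,0,0,0,-0.12,42],[1.2,3.8,0.1,0,0,-0.12,42],[0.8,3.9,0,0,0,-0.12,42],[0.3,4,0,0,0,-0.12,42]]
end [580.6 368.1 170.3] [-3.14   0.004 -3.084] 13
```

View pics/w7.png

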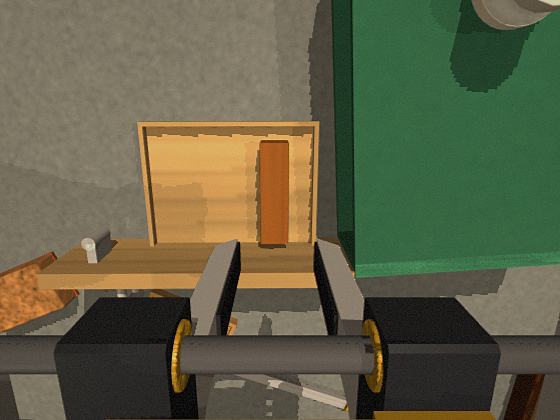

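```bash
python3 -m jog '[[4,0.3,0,0,0,-0.12,42],[3.9,0.7,0.1,0,0,-0.12,42],[3.7,1.3,0,0,0,-0.12,42],[3.6,1.6,0,0,0,-0.12,42],[3.4,2.1,0.1,0,0,-0.12,42],[3.1,2.5,0,0,0,-0.12,42],[2.8,2.8,0,0,0,-0.12,42],[2.4,3.1,0.1,0,0,-0.11,42]]'; python3 -m jog '[[2.1,3.4,0,0,0,-0.12,42],[1.6,3.6,0,0,0,-0.12,42],[1.2,3.8,0.1,0,0,-0.12,42],[0.8,3.9,0,0,0,-0.12,42],[0.3,4,0,0,0,-0.12,42],[0,0,4,0,0,0,42],[0,0,4,0,0,0,42],[0,0,0,0,0,0,42]]'; python3 -c "
from h import *
st()
path([(581,367.9,70,3.20)],jaw=42,nd=2)"
```

```text
clock: 14.1
eef_pos: [580.6, 170.8, 168.0]
eef_rot: [-3.14, -0.001, 2.604]
wrist_force: [0.0, -0.0, 0.4]
finger_gap: 39.7
clock: 14.9
eef_pos: [576.6, 366.9, 81.0]
eef_rot: [-3.136, -0.01, -3.084]
wrist_force: [-0.7, -0.1, -0.9]
finger_gap: 39.6
t 14.9 pos [576.6 366.9  81. ] rot [-3.136 -0.01  -3.084] gap 39.6 F [-0.7 -0.1 -0.9] q [ 0.51  0.72  1.2  -0.    1.24 -1.12]
[[-0.46,0.08,1.09,-0.005,-0.01,-0.001,42]]
end [581.  367.9  70. ] [-3.141 -0.    -3.083] 1
```

```bash
python3 -m jog '[[0,0,1,0,0,0,42],[0,0,0,0,0,0,42],[0,0,0,0,0,0,42]]'; python3 -c "
from h import *
st()
path([(581,367.9,14.5,3.20)],jaw=42,nd=2)"
```

```text
clock: 15.2
eef_pos: [580.3, 368.5, 80.1]
eef_rot: [3.141, 0.002, -3.085]
wrist_force: [-0.6, 0.0, 0.8]
finger_gap: 39.6
t 15.2 pos [580.3 368.5  80.1] rot [ 3.141e+00  2.000e-03 -3.085e+00] gap 39.6 F [-0.6  0.   0.8] q [ 0.51  0.72  1.2   0.    1.22 -1.12]
[[-0.03,-0.03,3.28,0,0.001,-0.001,42],[-0.03,-0.04,3.28,0.001,0.001,-0.001,42]]
end [581.  367.9  14.5] [-3.142 -0.    -3.083] 2
```

```bash
python3 -m jog '[[0,0,3,0,0,0,42],[-0.05,-0.05,2.5,0,0,0,42],[0,0,1,0,0,0,42],[0,0,0,0,0,0,42],[0,0,0,0,0,0,42]]'; python3 -m jog '[[0,0,0,0,0,0,15],[0,0,0,0,0,0,15],[0,0,0,0,0,0,15],[0,0,0,0,0,0,15],[0,0,0,0,0,0,15]]' 30; python3 -c "
from h import *
st()
p=monitor.read_state()['eef_pos']
path([(p[0],p[1],170,-3.085),(499.7,-153.3,170,1.649)],jaw=15)"
```

```text
clock: 15.7
eef_pos: [580.9, 368.3, 15.2]
eef_rot: [3.141, 0.002, -3.084]
wrist_force: [-0.1, 1.2, 1.3]
finger_gap: 39.7
clock: 16.2
eef_pos: [580.6, 368.2, 14.7]
eef_rot: [3.141, 0.001, -3.084]
wrist_force: [-1.7, 0.2, 6.7]
finger_gap: 25.5
t 16.2 pos [580.6 368.2  14.7] rot [ 3.141e+00  1.000e-03 -3.084e+00] gap 25.5 F [-1.7  0.2  6.7] q [ 0.51  0.79  1.23  0.    1.11 -1.12]
[[0,0,-3.9,0,0,0,15],[0,0,-3.9,0,0,0,15],[0,0,-3.8,0,0,0,15],[0,0,-3.9,0,0,0,15],[0.8,-4,0,0,0,0.12,15],[0.4,-4,0,0,0,0.12,15],[-0.1,-4.1,0,0,0,0.12,15],[-0.6,-4,0,0,0,0.12,15]]
[[-1.1,-3.9,0,0,0,0.12,15],[-1.5,-3.8,0,0,0,0.12,15],[-2,-3.5,0,0,0,0.11,15],[-2.3,-3.3,-0.1,0,0,0.12,15],[-2.8,-3,0,0,0,0.12,15],[-3.1,-2.7,0,0,0,0.12,15],[-3.3,-2.2,0,0,0,0.12,15],[-3.6,-1.9,0,0,0,0.12,15]]
[[-3.8,-1.4,0,0,0,0.12,15]]
end [ 499.2 -153.   170.1] [ 3.140e+00 -1.000e-03  1.649e+00] 17
```

```bash
python3 -m jog '[[0,0,-3.9,0,0,0,15],[0,0,-3.9,0,0,0,15],[0,0,-3.8,0,0,0,15],[0,0,-3.9,0,0,0,15],[0.8,-4,0,0,0,0.12,15],[0.4,-4,0,0,0,0.12,15],[-0.1,-4.1,0,0,0,0.12,15],[-0.6,-4,0,0,0,0.12,15]]'; python3 -m jog '[[-1.1,-3.9,0,0,0,0.12,15],[-1.5,-3.8,0,0,0,0.12,15],[-2,-3.5,0,0,0,0.11,15],[-2.3,-3.3,-0.1,0,0,0.12,15],[-2.8,-3,0,0,0,0.12,15],[-3.1,-2.7,0,0,0,0.12,15],[-3.3,-2.2,0,0,0,0.12,15],[-3.6,-1.9,0,0,0,0.12,15]]';python3 -m jog '[[-3.8,-1.4,0,0,0,0.12,15],[0,0,0,0,0,0,15],[0,0,0,0,0,0,15]]'; python3 -c "
from h import *
st()
path([(499.7,-153.3,90,1.649)],jaw=15,nd=2)
save('wrist','w8')"
```

```text
clock: 17.0
eef_pos: [554.7, 205.9, 168.7]
eef_rot: [3.141, 0.0, 2.714]
wrist_force: [1.3, -0.5, -0.0]
finger_gap: 25.8
clock: 17.8
eef_pos: [504.7, -114.7, 169.8]
eef_rot: [3.141, 0.0, 1.764]
wrist_force: [0.2, -0.3, -0.6]
finger_gap: 25.6
clock: 18.1
eef_pos: [498.8, -153.6, 169.6]
eef_rot: [3.141, -0.0, 1.648]
wrist_force: [0.0, 0.3, 0.3]
finger_gap: 25.7
t 18.1 pos [ 498.8 -153.6  169.6] rot [ 3.141 -0.     1.648] gap 25.7 F [0.  0.3 0.3] q [-0.37  0.27  1.65  0.    1.23 -0.45]
[[0.01,0.05,3.98,0,0,0,15],[0.01,0.04,3.98,0,0,-0.001,15]]
end [ 499.7 -153.3   90. ] [ 3.141 -0.     1.649] 2
```

View pics/w8.png

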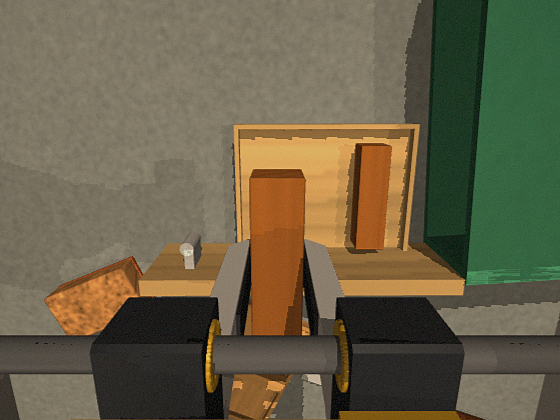

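```bash
python3 -m jog '[[0,0.09,4,0,0,0,15],[0,0,4,0,0,0,15],[0,0,3,0,0,0,15],[0,0,2,0,0,0,15],[0,0,1.5,0,0,0,15],[0,0,0,0,0,0,15],[0,0,0,0,0,0,15]]'; python3 -c "
from h import *
st()"
```

```text
clock: 18.85
eef_pos: [500.1, -151.9, 24.4]
eef_rot: [-3.141, -0.0, 1.651]
wrist_force: [0.1, -0.6, -0.4]
finger_gap: 25.9
t 18.9 pos [ 500.1 -151.9   24.4] rot [-3.141 -0.     1.651] gap 25.9 F [ 0.1 -0.6 -0.4] q [-0.37  0.47  1.76  0.    0.92 -0.45]
```

```bash
python3 -m jog '[[0,0,0,0,0,0,36],[0,0,0,0,0,0,36],[0,0,0,0,0,0,36],[0,0,-3,0,0,0,36],[0,0,-4,0,0,0,36],[0,0,-4,0,0,0,36],[0,0,-4,0,0,0,36],[-3,1,-4,0,0,0,36]]'; python3 -m jog '[[-4,2,0,0,0,0,36],[-4,2,0,0,0,0,36],[0,0,0,0,0,0,36],[0,0,0,0,0,0,36]]';python3 -c "
from h import *
st();save('wrist','w9');crop('w9',150,0,500,420,1.4,'c10')"
```

```text
clock: 19.65
eef_pos: [511.5, -180.0, 216.1]
eef_rot: [3.141, -0.0, 1.651]
wrist_force: [0.6, 0.3, 0.1]
finger_gap: 33.9
clock: 20.05
eef_pos: [557.8, -258.6, 212.9]
eef_rot: [-3.141, -0.001, 1.648]
wrist_force: [0.2, 0.9, -0.2]
finger_gap: 33.7
t 20.1 pos [ 557.8 -258.6  212.9] rot [-3.141e+00 -1.000e-03  1.648e+00] gap 33.7 F [ 0.2  0.9 -0.2] q [-0.49  0.44  1.31  0.    1.39 -0.57]
```

View pics/w9.png

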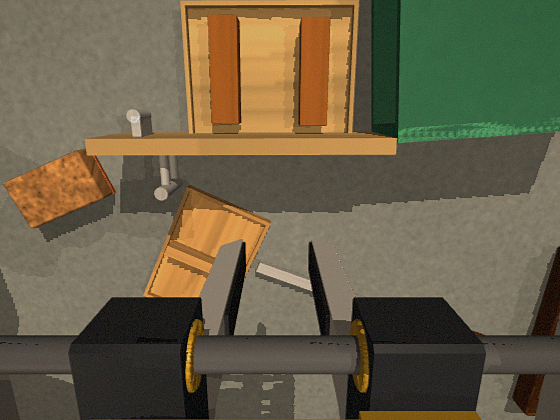

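Run:
```python
from h import *
w=load('w9'); H=np.array([653.9,-199.3])
D=[onz(w,p,86)[:2] for p in [(86,139),(397,139),(397,154),(87,154)]]; 
for a,b in((0,1),(3,2)):
    d=D[a]-D[b]; print('yaw',np.arctan2(-d[0],d[1]))
M=R.from_euler('z',1.649).as_matrix()[:2,:2]; T=H+M@[58,108]
for P in ([(208,14),(238,14),(240,125),(211,125)],[(300,16),(329,16),(325,125),(300,125)]):
    print([ (M.T@(onz(w,p,42)[:2]-T)).round(1).tolist() for p in P], np.mean([M.T@(onz(w,p,42)[:2]-T) for p in P],0))
path([(470,-330,230,-.345)],jaw=30)
```

```text
yaw 1.6476900810542952
yaw 1.647706065409296
[[46.5, 53.5], [46.5, 27.0], [-49.3, 28.0], [-49.3, 55.7]] [-1.40148841 41.05461774]
[[44.8, -27.8], [44.8, -53.5], [-49.4, -53.2], [-49.4, -29.3]] [ -2.31450564 -40.93200385]
[[-0.4,-0.6,-0.1,0,0,0.13,30],[-0.5,-0.6,-0.1,0,0,0.14,30],[-0.6,-0.5,-0.1,0,0,0.13,30],[-0.7,-0.4,-0.1,0,0,0.13,30],[-0.6,-0.3,-0.2,0,0,0.13,30],[-0.8,-0.2,-0.1,0,0,0.14,30],[-0.7,-0.1,-0.1,0,0,0.13,30],[-0.8,0,-0.1,0,0,0.13,30]]
[[-0.7,0,-0.1,0,0,0.14,30],[-0.8,0.2,-0.1,0,0,0.13,30],[-0.7,0.3,-0.1,0,0,0.13,30],[-0.6,0.3,-0.1,0,0,0.14,30],[-0.6,0.5,-0.1,0,0,0.13,30],[-0.6,0.5,-0.1,0,0,0.13,30],[-0.4,0.6,-0.2,0,0,0.13,30]]
end [ 470.5 -330.   230.4] [-3.141e+00  1.000e-03 -3.410e-01] 15
```

Run:
```python
from h import *
path([(390,-322,220,-.345)],jaw=30)
```

```text
[[-0.3,-1.1,0,0,0,0.13,30],[-0.5,-1.1,-0.1,0,0,0.14,30],[-0.7,-1,0,0,0,0.13,30],[-0.7,-1,-0.1,0,0,0.13,30],[-0.9,-0.8,0,0,0,0.13,30],[-1,-0.7,-0.1,0,0,0.14,30],[-1,-0.6,0,0,0,0.13,30],[-1.1,-0.4,0,0,0,0.13,30]]
[[-1.2,-0.2,-0.1,0,0,0.14,30],[-1.2,-0.1,0,0,0,0.13,30],[-1.2,0,-0.1,0,0,0.13,30],[-1.2,0.2,0,0,0,0.14,30],[-1.1,0.4,-0.1,0,0,0.13,30],[-1.1,0.5,0,0,0,0.13,30],[-1,0.7,-0.1,0,0,0.13,30]]
end [ 389.9 -322.1  220.5] [-3.141e+00  1.000e-03 -3.410e-01] 15
```

```bash
python3 -m jog '[[-0.3,-1.1,0,0,0,0.13,30],[-0.5,-1.1,-0.1,0,0,0.14,30],[-0.7,-1,0,0,0,0.13,30],[-0.7,-1,-0.1,0,0,0.13,30],[-0.9,-0.8,0,0,0,0.13,30],[-1,-0.7,-0.1,0,0,0.14,30],[-1,-0.6,0,0,0,0.13,30],[-1.1,-0.4,0,0,0,0.13,30]]'; python3 -m jog '[[-1.2,-0.2,-0.1,0,0,0.14,30],[-1.2,-0.1,0,0,0,0.13,30],[-1.2,0,-0.1,0,0,0.13,30],[-1.2,0.2,0,0,0,0.14,30],[-1.1,0.4,-0.1,0,0,0.13,30],[-1.1,0.5,0,0,0,0.13,30],[-1,0.7,-0.1,0,0,0.13,30],[0,0,0,0,0,0,30]]'; python3 -c "
from h import *
st();save('wrist','w10');crop('w10',130,40,430,250,2.6,'c11')"
python3 -m jog '[[3,0,0,0,0,0,30],[0,0,0,0,0,0,30],[0,0,0,0,0,0,30]]'; python3 -c "
from h import *
st();save('wrist','w11');crop('w11',130,60,430,270,2.6,'c12')"
```

```text
clock: 20.9
eef_pos: [468.1, -290.8, 217.4]
eef_rot: [3.141, -0.0, 0.585]
wrist_force: [0.1, 0.4, 0.3]
finger_gap: 27.9
clock: 21.7
eef_pos: [389.4, -322.0, 221.4]
eef_rot: [3.141, -0.001, -0.343]
wrist_force: [-0.2, -0.2, 0.8]
finger_gap: 27.8
t 21.7 pos [ 389.4 -322.   221.4] rot [ 3.141e+00 -1.000e-03 -3.430e-01] gap 27.8 F [-0.2 -0.2  0.8] q [-0.76  0.19  1.62 -0.    1.33  1.15]
clock: 22.05
eef_pos: [418.8, -331.8, 220.4]
eef_rot: [-3.141, 0.0, -0.337]
wrist_force: [0.2, 0.2, 0.2]
finger_gap: 28.3
t 22.1 pos [ 418.8 -331.8  220.4] rot [-3.141  0.    -0.337] gap 28.3 F [0.2 0.2 0.2] q [-0.74  0.25  1.54  0.    1.34  1.17]
```

View pics/c11.png

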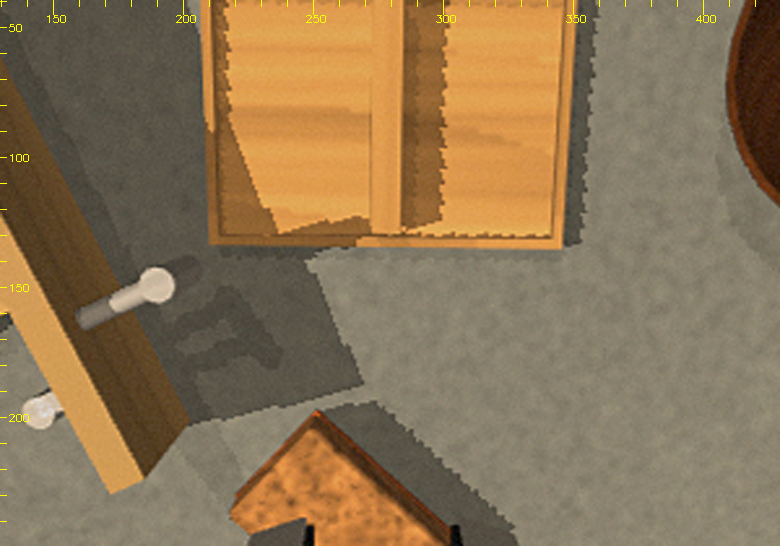

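View pics/c12.png

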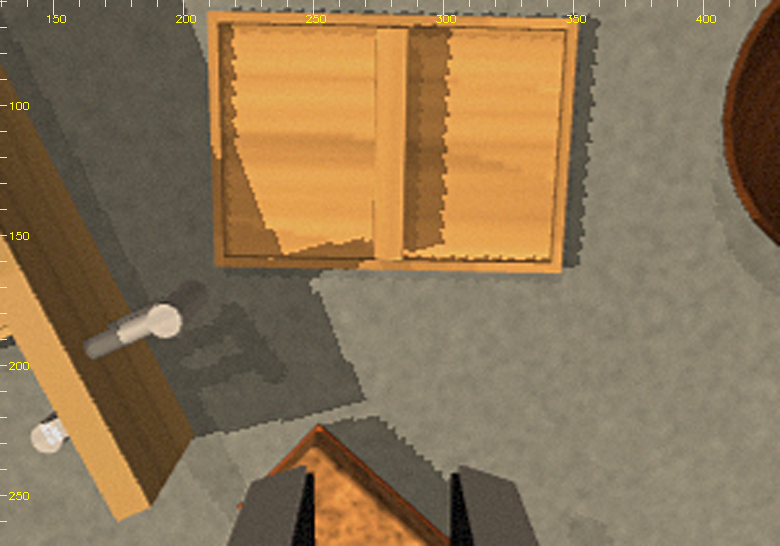

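Run:
```python
from h import *
a=load('w10');b=load('w11'); f=lambda x,y:(130+x/2.6-.3,40+y/2.6-.3); g=lambda x,y:(130+x/2.6-.3,60+y/2.6-.3)
print('batten near end', tri((a,f(385,234)),(b,g(389,259.5))))
print('corner near R', tri((a,f(561,248)),(b,g(560,272))),'near L',tri((a,f(209,244)),(b,g(214,266))))
B=np.array([onz(b,g(*p),12)[:2] for p in [(209,12),(579,20),(560,272),(214,266)]]);print(B.round(1),B.mean(0))
for i in range(4): d=B[(i+1)%4]-B[i]; print(np.linalg.norm(d).round(1),np.arctan2(d[1],d[0]).round(3))
C=np.array([onz(b,g(*p),26)[:2] for p in [(377,28),(407,28),(403.5,259.5),(374.5,259.5)]]);print(C.round(1),C.mean(0)); d=(C[0]+C[1]-C[2]-C[3])/2; print(np.linalg.norm(d),np.arctan2(d[1],d[0]))
```

```text
batten near end (array([ 440.29389811, -342.56419403,   23.08591888]), np.float64(0.3606507170316688))
corner near R (array([ 410.17164744, -408.14235524,   12.45522376]), np.float64(0.03991459312071749)) near L (array([ 460.33528934, -272.75366719,   12.50938964]), np.float64(0.06454596436295842))
[[ 553.  -308.1]
 [ 502.5 -443.2]
 [ 410.1 -408.2]
 [ 460.3 -272.6]] [ 481.48738711 -358.03577434]
144.3 -1.929
98.9 2.78
144.7 1.216
99.3 -0.366
[[ 524.6 -367.5]
 [ 520.9 -378.2]
 [ 438.7 -348.5]
 [ 442.5 -337.5]] [ 481.66149698 -357.94975372]
87.40184318576482 -0.3484492398520884
```

Run:
```python
from h import *
path([(481.5,-358,80,-.356)],jaw=30,nd=2)
```

```text
[[1.71,0.09,3.51,0,0,0.004,30],[1.7,0.09,3.51,0,0,0.005,30],[1.71,0.08,3.52,0,0,0.004,30],[1.7,0.07,3.51,0,0,0.005,30]]
end [ 481.5 -358.    80. ] [-3.141  0.    -0.356] 4
```

```bash
python3 -m jog '[[1.71,0.09,3.5,0,0,0.005,30],[1.7,0.09,3.5,0,0,0.005,30],[1.7,0.08,3.5,0,0,0.005,30],[1.7,0.08,3.5,0,0,0.005,30],[0,0,0,0,0,0,30],[0,0,0,0,0,0,30]]'
python3 - <<'E'
from h import *
st();path([(481.5,-358,10,-.356)],jaw=30,nd=2)
E
```

```text
clock: 22.7
eef_pos: [480.9, -358.7, 81.3]
eef_rot: [-3.141, 0.001, -0.36]
wrist_force: [-0.5, -0.2, 1.6]
finger_gap: 28.2
t 22.7 pos [ 480.9 -358.7   81.3] rot [-3.141e+00  1.000e-03 -3.600e-01] gap 28.2 F [-0.5 -0.2  1.6] q [-0.7   0.53  1.5  -0.    1.11  1.23]
[[0.02,-0.04,3.56,0,0,-0.002,30],[0.01,-0.05,3.57,0,0.001,-0.002,30]]
end [ 481.5 -357.9   10. ] [-3.141 -0.    -0.356] 2
```

```bash
python3 -m jog '[[0,-0.1,3,0,0,0,30],[0,0,2.5,0,0,0,30],[0,0,1.4,0,0,0,30],[0,0,0,0,0,0,30],[0,0,0,0,0,0,30]]'; python3 -c "
from h import *
st()"; python3 -m jog '[[0,0,0,0,0,0,5],[0,0,0,0,0,0,5],[0,0,0,0,0,0,5],[0,0,0,0,0,0,5],[0,0,0,0,0,0,5],[0,0,0,0,0,0,5]]' 30; python3 -c "
from h import *
st()
p=monitor.read_state()['eef_pos']
path([(p[0],p[1],150,-.356),(541.6,-150,150,1.649)],jaw=5)"
```

```text
clock: 23.2
eef_pos: [482.1, -358.6, 13.6]
eef_rot: [3.141, -0.002, -0.361]
wrist_force: [0.1, 0.1, 0.1]
finger_gap: 28.1
t 23.2 pos [ 482.1 -358.6   13.6] rot [ 3.141e+00 -2.000e-03 -3.610e-01] gap 28.1 F [0.1 0.1 0.1] q [-0.7   0.63  1.53 -0.    0.98  1.23]
clock: 23.8
eef_pos: [481.9, -358.4, 12.7]
eef_rot: [3.141, -0.001, -0.361]
wrist_force: [-0.7, 1.0, 6.0]
finger_gap: 11.8
t 23.8 pos [ 481.9 -358.4   12.7] rot [ 3.141e+00 -1.000e-03 -3.610e-01] gap 11.8 F [-0.7  1.   6. ] q [-0.7   0.63  1.53 -0.    0.98  1.23]
[[0,0,-3.4,0,0,0,5],[0,0,-3.5,0,0,0,5],[0,0,-3.4,0,0,0,5],[0,0,-3.4,0,0,-0.01,5],[-0.1,-1.4,0,0,0,-0.13,5],[0.1,-1.5,0,0,0,-0.14,5],[0.3,-1.4,0,0,0,-0.13,5],[0.4,-1.4,0,0,0,-0.13,5]]
[[0.7,-1.3,0,0,0,-0.14,5],[0.8,-1.2,0,0,0,-0.13,5],[0.9,-1,0,0,0,-0.13,5],[1.1,-1,0,0,0,-0.14,5],[1.2,-0.8,0,0,0,-0.13,5],[1.3,-0.6,0,0,0,-0.13,5],[1.4,-0.4,0,0,0,-0.14,5],[1.4,-0.3,0,0,0,-0.13,5]]
[[1.5,0,0,0,0,-0.13,5],[1.4,0.1,0,0,0,-0.14,5],[1.4,0.3,0,0,0,-0.13,5]]
end [ 541.2 -150.2  149.6] [3.141e+00 1.000e-03 1.649e+00] 19
```

```bash
python3 -m jog '[[0,0,-3.4,0,0,0,5],[0,0,-3.5,0,0,0,5],[0,0,-3.4,0,0,0,5],[0,0,-3.4,0,0,0,5],[-0.1,-1.4,0,0,0,-0.13,5],[0.1,-1.5,0,0,0,-0.14,5],[0.3,-1.4,0,0,0,-0.13,5],[0.4,-1.4,0,0,0,-0.13,5]]'; python3 -m jog '[[0.7,-1.3,0,0,0,-0.14,5],[0.8,-1.2,0,0,0,-0.13,5],[0.9,-1,0,0,0,-0.13,5],[1.1,-1,0,0,0,-0.14,5],[1.2,-0.8,0,0,0,-0.13,5],[1.3,-0.6,0,0,0,-0.13,5],[1.4,-0.4,0,0,0,-0.14,5],[1.4,-0.3,0,0,0,-0.14,5]]'; python3 -m jog '[[1.5,0,0,0,0,-0.13,5],[1.4,0.1,0,0,0,-0.14,5],[1.4,0.3,0,0,0,-0.13,5],[0,0,0,0,0,0,5],[0,0,0,0,0,0,5]]'; python3 -c "
from h import *
st();save('wrist','w12')
path([(541.6,-150,55,1.649)],jaw=5,nd=2)"
```

```text
clock: 24.6
eef_pos: [497.8, -301.9, 148.8]
eef_rot: [3.142, -0.0, 0.174]
wrist_force: [-0.4, 0.3, -0.9]
finger_gap: 11.7
clock: 25.4
eef_pos: [530.7, -191.5, 148.8]
eef_rot: [3.141, 0.0, 1.255]
wrist_force: [0.1, -0.1, -0.0]
finger_gap: 11.4
clock: 25.9
eef_pos: [542.6, -150.7, 148.8]
eef_rot: [3.142, 0.0, 1.645]
wrist_force: [0.4, -0.3, -0.3]
finger_gap: 11.6
t 25.9 pos [ 542.6 -150.7  148.8] rot [3.142 0.    1.645] gap 11.6 F [ 0.4 -0.3 -0.3] q [-0.34  0.38  1.55 -0.    1.21 -0.41]
[[0.04,-0.03,3.13,0,0,-0.001,5],[0.03,-0.03,3.12,0,0,-0.002,5],[0.04,-0.02,3.13,0,0,-0.001,5]]
end [ 541.6 -150.    55. ] [3.142 0.    1.649] 3
```

View pics/w12.png

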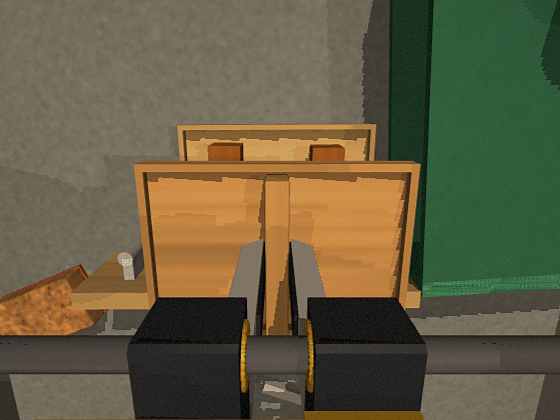

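```bash
python3 -m jog '[[0.07,-0.08,3,0,0,-0.004,5],[0,0,2,0,0,0,5],[0,0,0,0,0,0,5],[0,0,0,0,0,0,5]]'; python3 -c "
from h import *
st()"; python3 -m jog '[[0,0,2,0,0,0,5],[0,0,1.4,0,0,0,5],[0,0,0.6,0,0,0,5],[0,0,0,0,0,0,5],[0,0,0,0,0,0,5]]'; python3 -c "
from h import *
st()"
```

```text
clock: 26.35
eef_pos: [541.9, -150.5, 99.3]
eef_rot: [3.141, 0.0, 1.651]
wrist_force: [-0.3, -0.3, -0.0]
finger_gap: 11.8
t 26.4 pos [ 541.9 -150.5   99.3] rot [3.141 0.    1.651] gap 11.8 F [-0.3 -0.3 -0. ] q [-0.34  0.43  1.6  -0.    1.11 -0.42]
clock: 26.85
eef_pos: [542.1, -150.1, 59.4]
eef_rot: [3.141, 0.0, 1.653]
wrist_force: [-0.7, -0.6, -0.8]
finger_gap: 11.9
t 26.9 pos [ 542.1 -150.1   59.4] rot [3.141 0.    1.653] gap 11.9 F [-0.7 -0.6 -0.8] q [-0.34  0.49  1.62  0.    1.03 -0.42]
```

```bash
python3 -m jog '[[0,0,0.2,0,0,0,5],[0,0,0.15,0,0,0,5],[0,0,0.1,0,0,0,5],[0,0,0,0,0,0,5],[0,0,0,0,0,0,5]]'; python3 -c "
from h import *
st()"
```

```text
clock: 27.35
eef_pos: [541.9, -149.9, 54.6]
eef_rot: [3.141, 0.0, 1.653]
wrist_force: [-3.0, 0.7, 5.7]
finger_gap: 11.7
t 27.4 pos [ 541.9 -149.9   54.6] rot [3.141 0.    1.653] gap 11.7 F [-3.   0.7  5.7] q [-0.34  0.49  1.63 -0.    1.02 -0.42]
```

Contact at the expected height (5.7 N up at TCP z 54.6). Release and look.

```bash
python3 -m jog '[[0,0,0,0,0,0,25],[0,0,0,0,0,0,25],[0,0,0,0,0,0,25],[0,0,-2,0,0,0,25],[0,0,-4,0,0,0,25],[0,0,-4,0,0,0,36],[-3,0,-4,0,0,0,36],[-4,0,-2,0,0,0,36]]'; python3 -m jog '[[-3.5,0,-1,0,0,0,36],[0,0,0,0,0,0,36],[0,0,0,0,0,0,36]]';python3 -c "
from h import *
st();save('wrist','w13');crop('w13',120,0,400,210,2.8,'c13');save('top','t13')"
```

```text
clock: 28.15
eef_pos: [548.4, -219.7, 218.3]
eef_rot: [3.137, 0.002, 1.655]
wrist_force: [0.7, 0.0, -0.8]
finger_gap: 33.6
clock: 28.45
eef_pos: [550.2, -254.8, 223.6]
eef_rot: [-3.141, -0.0, 1.652]
wrist_force: [0.3, 1.1, -0.1]
finger_gap: 33.5
t 28.4 pos [ 550.2 -254.8  223.6] rot [-3.141 -0.     1.652] gap 33.5 F [ 0.3  1.1 -0.1] q [-0.49  0.41  1.32  0.    1.4  -0.58]
```

View pics/c13.png

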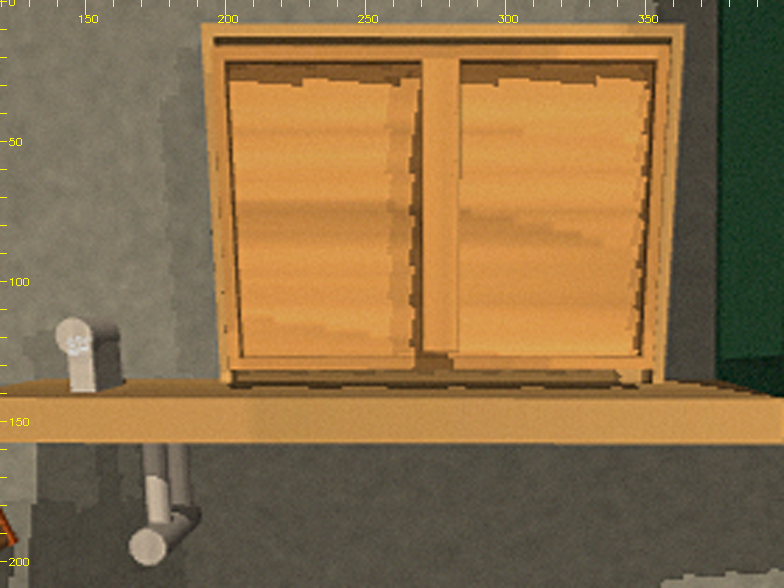

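View pics/t13.png

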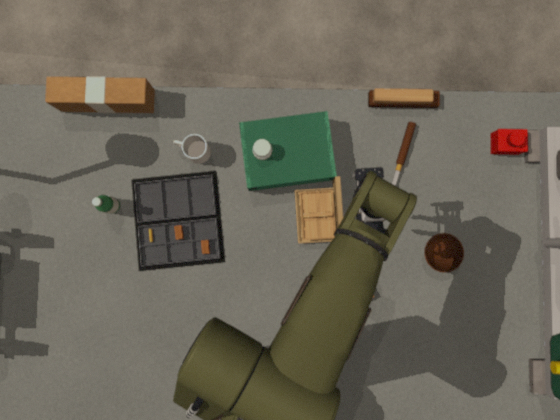

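Run:
```python
from h import *
w=load('w13'); f=lambda x,y:(120+x/2.8-.3,y/2.8-.3); H=np.array([653.9,-199.3])
M=R.from_euler('z',1.649).as_matrix()[:2,:2]; T=H+M@[58,108]
D=[onz(w,p,86)[:2] for p in [f(2,397),f(775,397)]]; d=D[0]-D[1]; print('door yaw',np.arctan2(-d[0],d[1]))
for P,z in ([(216,47),(669,47),(653,370),(228,370)],54),([(424,59),(460,59),(458,350),(422,350)],68):
    Q=np.array([M.T@(onz(w,f(*p),z)[:2]-T) for p in P]); print(Q.round(1).tolist(),Q.mean(0).round(1))
print('pull',onz(w,f(148,547),82))
```

```text
door yaw 1.6513838864444166
[[48.3, 71.1], [48.6, -71.6], [-51.3, -72.5], [-51.6, 72.6]] [-1.5 -0.1]
[[42.0, 5.3], [42.0, -5.6], [-44.1, -5.6], [-44.1, 6.1]] [-1.   0.1]
pull [ 454.13651615 -264.10505741   82.        ]
```

Run:
```python
from h import *
path([(565,240,210,3.29)],jaw=36)
```

```text
[[4.1,0.5,0.1,0,0,-0.14,36],[4,1,0.1,0,0,-0.13,36],[3.8,1.5,0.1,0,0,-0.14,36],[3.6,2.1,0.2,0,0,-0.14,36],[3.2,2.5,0.1,0,0,-0.13,36],[2.9,2.9,0.1,0,0,-0.14,36],[2.4,3.3,0.1,0,0,-0.13,36],[2,3.6,0.1,0,0,-0.14,36]]
[[1.5,3.9,0.1,0,0,-0.14,36],[1,4,0.2,0,0,-0.13,36],[0.4,4.1,0.1,0,0,-0.14,36],[-0.2,4.1,0.1,0,0,-0.14,36]]
end [564.9 240.  209.8] [ 3.141e+00 -1.000e-03 -2.990e+00] 12
```

```bash
python3 -m jog '[[4.1,0.5,0.1,0,0,-0.14,36],[4,1,0.1,0,0,-0.13,36],[3.8,1.5,0.1,0,0,-0.14,36],[3.6,2.1,0.2,0,0,-0.14,36],[3.2,2.5,0.1,0,0,-0.13,36],[2.9,2.9,0.1,0,0,-0.14,36],[2.4,3.3,0.1,0,0,-0.13,36],[2,3.6,0.1,0,0,-0.14,36]]'; python3 -m jog '[[1.5,3.9,0.1,0,0,-0.14,36],[1,4,0.2,0,0,-0.13,36],[0.4,4.1,0.1,0,0,-0.14,36],[-0.2,4.1,0.1,0,0,-0.14,36],[0,0,0,0,0,0,36],[0,0,0,0,0,0,36]]';python3 -c "
from h import *
st();save('wrist','w14');crop('w14',110,10,400,220,2.7,'c14')"; python3 -m jog '[[3,0,0,0,0,0,36],[0,0,0,0,0,0,36],[0,0,0,0,0,0,36]]'; python3 -c "
from h import *
st();save('wrist','w15');crop('w15',110,30,400,240,2.7,'c15')"
```

```text
clock: 29.35
eef_pos: [559.8, 76.6, 215.0]
eef_rot: [-3.141, -0.0, 2.75]
wrist_force: [0.8, 0.9, -0.3]
finger_gap: 34.0
clock: 29.95
eef_pos: [564.4, 240.2, 209.6]
eef_rot: [-3.141, -0.001, -2.989]
wrist_force: [0.3, 0.0, -0.5]
finger_gap: 34.0
t 29.9 pos [564.4 240.2 209.6] rot [-3.141e+00 -1.000e-03 -2.989e+00] gap 34.0 F [ 0.3  0.  -0.5] q [ 0.34  0.44  1.32 -0.    1.38 -1.38]
clock: 30.3
eef_pos: [535.8, 233.8, 210.8]
eef_rot: [3.141, 0.001, -2.992]
wrist_force: [1.0, 0.1, -0.2]
finger_gap: 34.2
t 30.3 pos [535.8 233.8 210.8] rot [ 3.141e+00  1.000e-03 -2.992e+00] gap 34.2 F [ 1.   0.1 -0.2] q [ 0.35  0.37  1.41 -0.    1.36 -1.37]
```

View pics/c14.png

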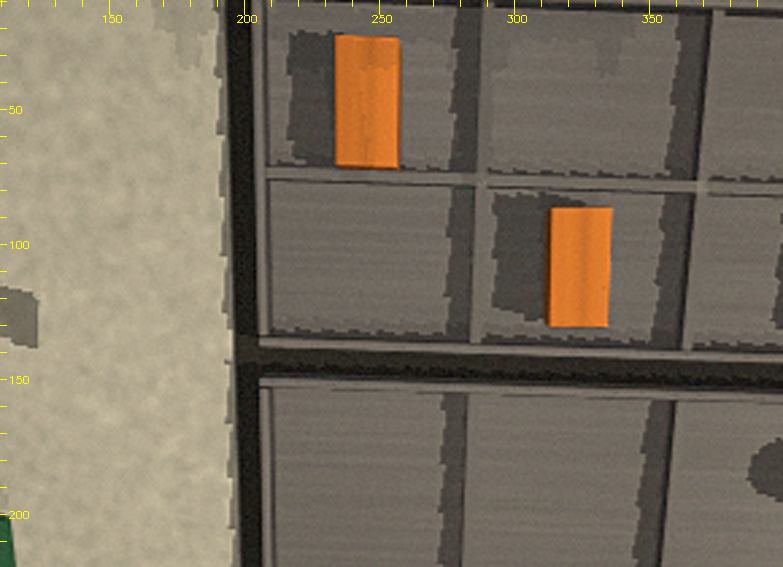

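View pics/c15.png

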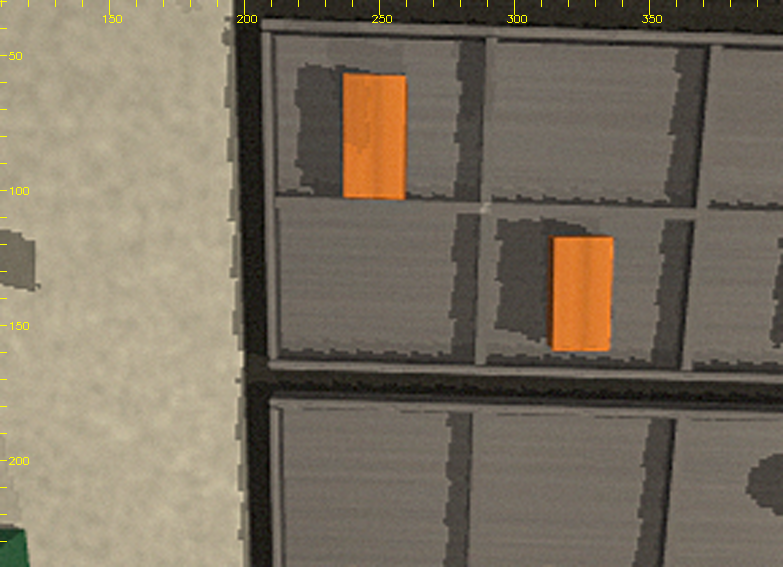

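Run:
```python
from h import *
a=load('w14');b=load('w15'); f=lambda x,y:(110+x/2.7-.3,10+y/2.7-.3); g=lambda x,y:(110+x/2.7-.3,30+y/2.7-.3)
S={'R':([(336,35),(400,38),(400,168),(335,166)],[(343,73),(406,76),(405,200),(343,198)]),'M':([(550,208),(613,208),(608,326),(548,326)],[(552,237),(613,237),(610,351),(551,350)])}
for n,(A,B) in S.items():
    for p,q in zip(A,B): print(n,tri((a,f(*p)),(b,g(*q)))[0].round(1))
    for k,h,P in((a,f,A),(b,g,B)):
        Q=np.array([onz(k,h(*p),29)[:2] for p in P]); d=(Q[0]+Q[1]-Q[2]-Q[3])/2;e=(Q[0]+Q[3]-Q[1]-Q[2])/2
        print(Q.mean(0).round(1),np.linalg.norm(d).round(1),np.linalg.norm(e).round(1),np.arctan2(-d[1],-d[0]).round(3))
for p in [(268,35),(268,195),(280,120),(482,30),(485,190)]: print('bin',onz(b,g(*p),19).round(1))
```

```text
R [419.5 177.6  26.2]
R [417.4 199.5  27.7]
R [458.6 205.1  28. ]
R [461.3 182.6  27. ]
[439.5 191.4] 41.5 22.2 0.125
[439.3 191.3] 41.6 22.1 0.124
M [463.6 259.8  25.2]
M [460.2 281.9  26. ]
M [500.7 287.4  32.4]
M [504.3 266.4  26.9]
[482.3 273.8] 40.9 22.1 0.157
[482.2 273.7] 41.2 22.1 0.167
bin [410.3 149.   19. ]
bin [464.4 154.3  19. ]
bin [437.8 156.   19. ]
bin [397.5 223.5  19. ]
bin [450.8 233.1  19. ]
```

Run:
```python
from h import *
path([(439.4,191.4,75,-3.017)],jaw=33,nd=2)
```

```text
[[2.04,-0.55,2.71,0,0,0.005,33],[2.04,-0.57,2.71,0,0,0.005,33],[2.04,-0.57,2.72,0,0.001,0.005,33],[2.03,-0.58,2.71,0,0,0.005,33],[2.03,-0.6,2.71,0,0,0.005,33]]
end [439.4 191.4  75. ] [ 3.141 -0.    -3.017] 5
```

```bash
python3 -m jog '[[2.04,-0.55,2.7,0,0,0.005,33],[2.04,-0.57,2.7,0,0,0.005,33],[2.04,-0.57,2.7,0,0,0.005,33],[2.03,-0.58,2.7,0,0,0.005,33],[2.03,-0.6,2.7,0,0,0.005,33],[0,0,0,0,0,0,33],[0,0,0,0,0,0,33]]'
python3 - <<'E'
from h import *
st();path([(439.4,191.4,14,-3.017)],jaw=33,nd=2)
E
```

```text
clock: 31.05
eef_pos: [440.1, 191.9, 76.0]
eef_rot: [3.141, 0.001, -3.016]
wrist_force: [-0.1, 0.2, 0.7]
finger_gap: 31.2
t 31.1 pos [440.1 191.9  76. ] rot [ 3.141e+00  1.000e-03 -3.016e+00] gap 31.2 F [-0.1  0.2  0.7] q [ 0.33  0.3   1.85 -0.    0.99 -1.36]
[[0.04,-0.02,3.1,0,0,0,33],[0.04,-0.02,3.1,0,0.001,0.001,33]]
end [439.4 191.4  14. ] [ 3.141 -0.    -3.017] 2
```

```bash
python3 -m jog '[[0.07,-0.05,2.5,0,0,0,33],[0,0,2.2,0,0,0,33],[0,0,1.5,0,0,0,33],[0,0,0,0,0,0,33],[0,0,0,0,0,0,33]]'; python3 -m jog '[[0,0,0,0,0,0,12],[0,0,0,0,0,0,12],[0,0,0,0,0,0,12],[0,0,0,0,0,0,12],[0,0,0,0,0,0,12]]' 30; python3 -c "
from h import *
st()
p=monitor.read_state()['eef_pos']
path([(p[0],p[1],160,-3.016),(579.5,-148,160,1.65)],jaw=12)"
```

```text
clock: 31.55
eef_pos: [439.7, 191.7, 14.3]
eef_rot: [3.141, 0.002, -3.016]
wrist_force: [0.3, -0.1, 0.6]
finger_gap: 31.2
clock: 32.05
eef_pos: [439.2, 191.6, 14.4]
eef_rot: [3.141, 0.002, -3.015]
wrist_force: [0.6, -0.2, 7.9]
finger_gap: 21.8
t 32.0 pos [439.2 191.6  14.4] rot [ 3.141e+00  2.000e-03 -3.015e+00] gap 21.8 F [ 0.6 -0.2  7.9] q [ 0.33  0.41  1.88 -0.    0.85 -1.36]
[[0,0,-3.6,0,0,0,12],[0,0,-3.7,0,0,0,12],[0,0,-3.6,0,0,0,12],[0,0,-3.7,0,0,0,12],[-0.8,-3,0,0,0,0.13,12],[-1.2,-2.8,0,0,0,0.14,12],[-1.5,-2.6,0,0,0,0.13,12],[-1.9,-2.4,0,0,0,0.14,12]]
[[-2.3,-2.1,0,0,0,0.13,12],[-2.4,-1.8,0,0,0,0.14,12],[-2.7,-1.5,0,0,0,0.13,12],[-2.9,-1.1,0,0,0,0.14,12],[-3,-0.7,0,0,0,0.13,12],[-3,-0.3,0,0,0,0.14,12],[-3.1,0.2,0,0,0,0.13,12],[-3,0.5,0,0,0,0.14,12]]
end [ 579.5 -148.2  160.4] [ 3.139e+00 -1.000e-03  1.648e+00] 16
```

```bash
python3 -m jog '[[0,0,-3.6,0,0,0,12],[0,0,-3.7,0,0,0,12],[0,0,-3.6,0,0,0,12],[0,0,-3.7,0,0,0,12],[-0.8,-3,0,0,0,0.13,12],[-1.2,-2.8,0,0,0,0.14,12],[-1.5,-2.6,0,0,0,0.13,12],[-1.9,-2.4,0,0,0,0.14,12]]'; python3 -m jog '[[-2.3,-2.1,0,0,0,0.13,12],[-2.4,-1.8,0,0,0,0.14,12],[-2.7,-1.5,0,0,0,0.13,12],[-2.9,-1.1,0,0,0,0.14,12],[-3,-0.7,0,0,0,0.13,12],[-3,-0.3,0,0,0,0.14,12],[-3.1,0.2,0,0,0,0.13,12],[-3,0.5,0,0,0,0.14,12]]'; python3 -m jog '[[0,0,0,0,0,0,12],[0,0,2,0,0,0,12],[0,0,2,0,0,0,12],[0,0,0,0,0,0,12],[0,0,0,0,0,0,12]]'; python3 -c "
from h import *
st();save('wrist','w16')
path([(579.5,-148,60,1.65)],jaw=12,nd=2)"
```

```text
clock: 32.85
eef_pos: [485.2, 77.3, 159.8]
eef_rot: [3.141, 0.001, 2.723]
wrist_force: [0.0, -0.4, -0.7]
finger_gap: 21.7
clock: 33.65
eef_pos: [579.2, -149.6, 159.6]
eef_rot: [3.141, 0.0, 1.642]
wrist_force: [-0.3, 0.3, -0.2]
finger_gap: 21.8
clock: 34.15
eef_pos: [578.9, -148.0, 119.9]
eef_rot: [3.141, -0.0, 1.649]
wrist_force: [0.1, 1.0, 0.6]
finger_gap: 21.8
t 34.1 pos [ 578.9 -148.   119.9] rot [ 3.141 -0.     1.649] gap 21.8 F [0.1 1.  0.6] q [-0.31  0.48  1.47  0.    1.18 -0.39]
[[0.01,0.01,3.02,0.001,0,-0.001,12],[0,0.01,3.03,0,0,0,12]]
end [ 579.5 -148.1   60. ] [3.141 0.    1.65 ] 2
```

View pics/w16.png

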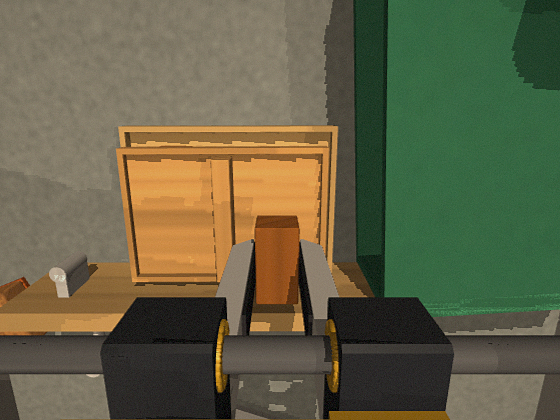

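```bash
python3 -m jog '[[0,0.05,3,0,0,0,12],[0,0,2,0,0,0,12],[0,0,1.1,0,0,0,12],[0,0,0.2,0,0,0,12],[0,0,0,0,0,0,12],[0,0,0,0,0,0,12]]'; python3 -c "
from h import *
st()"
```

```text
clock: 34.8
eef_pos: [580.0, -148.5, 57.5]
eef_rot: [3.14, 0.001, 1.648]
wrist_force: [0.2, -0.2, -0.5]
finger_gap: 21.8
t 34.8 pos [ 580.  -148.5   57.5] rot [3.140e+00 1.000e-03 1.648e+00] gap 21.8 F [ 0.2 -0.2 -0.5] q [-0.31  0.56  1.52 -0.    1.06 -0.39]
```

```bash
python3 -m jog '[[0,0,0.15,0,0,0,12],[0,0,0,0,0,0,12],[0,0,0,0,0,0,12]]'; python3 -m jog '[[0,0,0,0,0,0,30],[0,0,0,0,0,0,30],[0,0,0,0,0,0,30],[0,0,-2,0,0,0,30],[0,0,-4,0,0,0,30],[0,0,-4,0,0,0,30],[0,0,0,0,0,0,30]]';python3 -c "
from h import *
st();save('wrist','w17')
path([(565,265,180,3.30)],jaw=33)"
```

```text
clock: 35.1
eef_pos: [579.8, -148.5, 55.4]
eef_rot: [3.14, 0.0, 1.648]
wrist_force: [0.8, 0.2, 5.2]
finger_gap: 21.9
clock: 35.8
eef_pos: [581.3, -149.0, 160.2]
eef_rot: [3.134, 0.003, 1.648]
wrist_force: [0.8, -0.3, 1.1]
finger_gap: 28.1
t 35.8 pos [ 581.3 -149.   160.2] rot [3.134e+00 3.000e-03 1.648e+00] gap 28.1 F [ 0.8 -0.3  1.1] q [-0.31  0.44  1.43  0.    1.26 -0.39]
[[3.4,0.1,-0.2,0,0,-0.14,33],[3.4,0.7,-0.2,0,0,-0.14,33],[3.3,1.1,-0.2,0,0,-0.13,33],[3.1,1.5,-0.2,0,0,-0.14,33],[2.9,1.9,-0.2,0,0,-0.14,33],[2.6,2.3,-0.2,0,0,-0.14,33],[2.2,2.6,-0.2,0,0,-0.13,33],[1.9,2.9,-0.2,0,0,-0.14,33]]
[[1.4,3.1,-0.2,0,0,-0.14,33],[1,3.3,-0.2,0,0,-0.14,33],[0.5,3.5,-0.2,0,0,-0.13,33],[0.1,3.4,-0.1,0,0,-0.14,33]]
end [564.6 265.  179.5] [-3.14   0.004 -2.985] 12
```

View pics/w17.png

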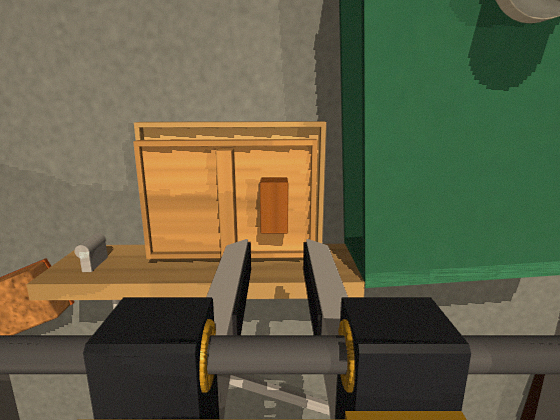

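The first short lies flat right of the batten. On to the second, with a fresh look in case it was knocked.

```bash
python3 -m jog '[[3.4,0.1,-0.2,0,0,-0.14,33],[3.4,0.7,-0.2,0,0,-0.14,33],[3.3,1.1,-0.2,0,0,-0.13,33],[3.1,1.5,-0.2,0,0,-0.14,33],[2.9,1.9,-0.2,0,0,-0.14,33],[2.6,2.3,-0.2,0,0,-0.14,33],[2.2,2.6,-0.2,0,0,-0.13,33],[1.9,2.9,-0.2,0,0,-0.14,33]]'; python3 -m jog '[[1.4,3.1,-0.2,0,0,-0.14,33],[1,3.3,-0.2,0,0,-0.14,33],[0.5,3.5,-0.2,0,0,-0.13,33],[0.1,3.4,-0.1,0,0,-0.14,33],[0,0,0,0,0,0,33],[0,0,0,0,0,0,33]]';python3 -c "
from h import *
st();save('wrist','w18');crop('w18',150,0,450,210,2.6,'c18')"
```

```text
clock: 36.65
eef_pos: [568.0, 128.8, 169.3]
eef_rot: [-3.14, -0.002, 2.753]
wrist_force: [-0.7, -0.5, 0.9]
finger_gap: 30.9
clock: 37.25
eef_pos: [563.2, 265.5, 176.1]
eef_rot: [-3.141, -0.002, -2.985]
wrist_force: [0.3, -0.1, -0.4]
finger_gap: 31.0
t 37.2 pos [563.2 265.5 176.1] rot [-3.141e+00 -2.000e-03 -2.985e+00] gap 31.0 F [ 0.3 -0.1 -0.4] q [ 0.38  0.49  1.33 -0.    1.33 -1.35]
```

View pics/c18.png

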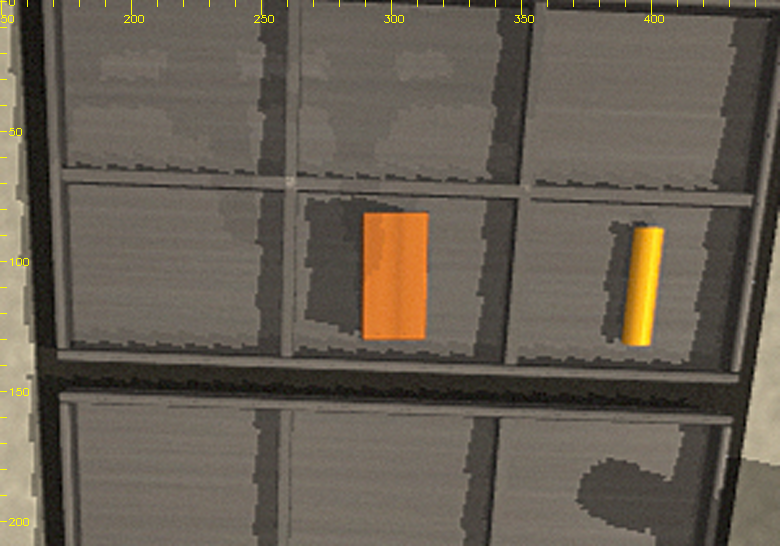

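Run:
```python
from h import *
a=load('w18'); f=lambda x,y:(150+x/2.6-.3,y/2.6-.3)
Q=np.array([onz(a,f(*p),29)[:2] for p in [(363,212),(429,212),(426,339),(362,339)]]); d=(Q[0]+Q[1]-Q[2]-Q[3])/2
c=Q.mean(0); y=np.arctan2(-d[1],-d[0]); print(c,y,np.linalg.norm(d))
path([(c[0],c[1],75,-np.pi+.155)],jaw=33,nd=2)
```

```text
[482.03765607 274.10550011] 0.15791144918162614 41.30690697932071
[[1.97,0.55,2.54,0,0,0,33],[1.97,0.54,2.54,0,-0.001,0,33],[1.98,0.55,2.54,0,0,0,33],[1.97,0.55,2.54,-0.001,-0.001,0,33]]
end [482.  274.1  75. ] [ 3.141  0.    -2.987] 4
```

```bash
python3 -m jog '[[1.97,0.55,2.5,0,0,0,33],[1.97,0.54,2.5,0,0,0,33],[1.98,0.55,2.5,0,0,0,33],[1.97,0.55,2.5,0,0,0,33],[0,0,0,0,0,0,33],[0,0,0,0,0,0,33]]'
python3 - <<'E'
from h import *
st();path([(482,274.1,14.3,-2.985)],jaw=33,nd=2)
E
```

```text
clock: 37.9
eef_pos: [483.0, 273.9, 78.1]
eef_rot: [-3.142, 0.0, -2.987]
wrist_force: [0.9, 0.5, 0.3]
finger_gap: 31.3
t 37.9 pos [483.  273.9  78.1] rot [-3.142  0.    -2.987] gap 31.3 F [0.9 0.5 0.3] q [ 0.45  0.45  1.63 -0.    1.06 -1.28]
[[0.05,0.02,3.19,0,0,-0.001,33],[0.05,0.01,3.19,0,0,-0.001,33]]
end [482.  274.1  14.3] [-3.142  0.    -2.985] 2
```

```bash
python3 -m jog '[[0.1,0.03,2.5,0,0,0,33],[0,0,2.3,0,0,0,33],[0,0,1.6,0,0,0,33],[0,0,0,0,0,0,33],[0,0,0,0,0,0,33]]'; python3 -m jog '[[0,0,0,0,0,0,12],[0,0,0,0,0,0,12],[0,0,0,0,0,0,12],[0,0,0,0,0,0,12],[0,0,0,0,0,0,12]]' 30; python3 -c "
from h import *
st()
p=monitor.read_state()['eef_pos']
path([(p[0],p[1],160,-2.985),(503.8,-154,160,1.65)],jaw=12)"
```

```text
clock: 38.4
eef_pos: [482.6, 274.7, 14.9]
eef_rot: [3.141, 0.002, -2.986]
wrist_force: [0.0, 0.4, 1.5]
finger_gap: 31.0
clock: 38.9
eef_pos: [482.3, 275.0, 15.0]
eef_rot: [3.141, 0.002, -2.985]
wrist_force: [0.2, -2.8, 6.9]
finger_gap: 21.7
t 38.9 pos [482.3 275.   15. ] rot [ 3.141e+00  2.000e-03 -2.985e+00] gap 21.7 F [ 0.2 -2.8  6.9] q [ 0.45  0.54  1.67 -0.    0.93 -1.27]
[[0,0,-3.6,0,0,0,12],[0,0,-3.6,0,0,0,12],[0,0,-3.7,0,0,0,12],[0,0,-3.6,0,0,0,12],[0.4,-3.6,0,0,0,0.14,12],[-0.1,-3.5,0,0,0,0.13,12],[-0.6,-3.6,0,0,0,0.14,12],[-1.1,-3.4,0,0,0,0.14,12]]
[[-1.5,-3.2,0,0,0,0.14,12],[-2,-3,0,0,0,0.13,12],[-2.4,-2.7,0,0,0,0.14,12],[-2.6,-2.3,0,0,0,0.14,12],[-3.1,-2,0,0,0,0.14,12],[-3.2,-1.5,0,0,0,0.13,12],[-3.4,-1.1,0,0,0,0.14,12],[-3.5,-0.6,0,0,0,0.14,12]]
end [ 503.4 -153.8  159.7] [ 3.139e+00 -1.000e-03  1.648e+00] 16
```

```bash
python3 -m jog '[[0,0,-3.6,0,0,0,12],[0,0,-3.6,0,0,0,12],[0,0,-3.7,0,0,0,12],[0,0,-3.6,0,0,0,12],[0.4,-3.6,0,0,0,0.14,12],[-0.1,-3.5,0,0,0,0.13,12],[-0.6,-3.6,0,0,0,0.14,12],[-1.1,-3.4,0,0,0,0.14,12]]'; python3 -m jog '[[-1.5,-3.2,0,0,0,0.14,12],[-2,-3,0,0,0,0.13,12],[-2.4,-2.7,0,0,0,0.14,12],[-2.6,-2.3,0,0,0,0.14,12],[-3.1,-2,0,0,0,0.14,12],[-3.2,-1.5,0,0,0,0.13,12],[-3.4,-1.1,0,0,0,0.14,12],[-3.5,-0.6,0,0,0,0.14,12]]'; python3 -m jog '[[0,0,0,0,0,0,12],[0,0,2,0,0,0,12],[0,0,2,0,0,0,12],[0,0,0,0,0,0,12],[0,0,0,0,0,0,12]]'; python3 -c "
from h import *
st();save('wrist','w19')
path([(503.8,-154,60,1.65)],jaw=12,nd=2)"
```

```text
clock: 39.7
eef_pos: [488.4, 130.2, 159.3]
eef_rot: [3.141, 0.001, 2.742]
wrist_force: [0.1, -0.0, 0.6]
finger_gap: 21.7
clock: 40.5
eef_pos: [502.7, -155.4, 159.3]
eef_rot: [3.141, 0.0, 1.642]
wrist_force: [0.2, 0.4, 0.5]
finger_gap: 22.0
clock: 41.0
eef_pos: [503.0, -153.5, 119.4]
eef_rot: [3.141, 0.0, 1.649]
wrist_force: [0.1, 0.3, 0.5]
finger_gap: 21.9
t 41.0 pos [ 503.  -153.5  119.4] rot [3.141 0.    1.649] gap 21.9 F [0.1 0.3 0.5] q [-0.37  0.34  1.69  0.    1.12 -0.44]
[[-0.02,0.02,2.99,0.001,0,-0.001,12],[-0.01,0.03,2.99,0,0.001,0,12]]
end [ 503.8 -154.    60. ] [ 3.141 -0.     1.65 ] 2
```

View pics/w19.png

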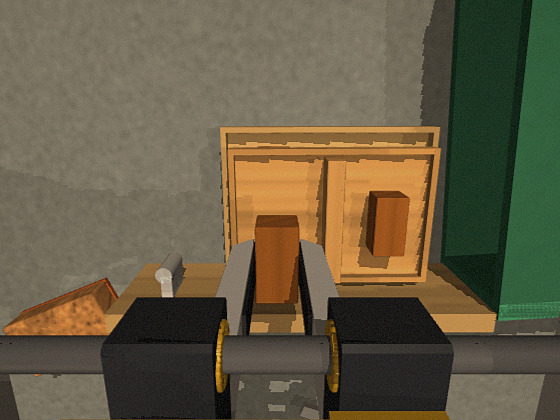

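```bash
python3 -m jog '[[-0.03,0.05,3,0,0,0,12],[0,0,2,0,0,0,12],[0,0,1.2,0,0,0,12],[0,0,0,0,0,0,12],[0,0,0,0,0,0,12]]'; python3 -c "
from h import *
st()"; python3 -m jog '[[0,0,0.15,0,0,0,12],[0,0,0.05,0,0,0,12],[0,0,0,0,0,0,12]]'
```

```text
clock: 41.55
eef_pos: [503.9, -154.2, 57.6]
eef_rot: [3.141, 0.001, 1.648]
wrist_force: [1.1, 0.7, -0.6]
finger_gap: 21.7
t 41.5 pos [ 503.9 -154.2   57.6] rot [3.141e+00 1.000e-03 1.648e+00] gap 21.7 F [ 1.1  0.7 -0.6] q [-0.37  0.42  1.73  0.    0.99 -0.44]
clock: 41.85
eef_pos: [503.7, -154.2, 55.4]
eef_rot: [3.141, 0.0, 1.648]
wrist_force: [-1.2, 1.0, 4.5]
finger_gap: 21.7
```

```bash
python3 -m jog '[[0,0,0,0,0,0,30],[0,0,0,0,0,0,30],[0,0,0,0,0,0,30],[0,0,-2,0,0,0,30],[0,0,-4,0,0,0,30],[0,0,-4,0,0,0,36],[-3,0,-4,0,0,0,36],[-4,-2,-3,0,0,0,36]]'; python3 -m jog '[[-3.8,-2,0,0,0,0,36],[0,0,0,0,0,0,36],[0,0,0,0,0,0,36]]';python3 -c "
from h import *
st();save('wrist','w20');crop('w20',190,0,480,210,2.7,'c20');save('top','t20');save('scene','s20')"
```

```text
clock: 42.65
eef_pos: [491.1, -222.5, 225.4]
eef_rot: [3.139, 0.001, 1.651]
wrist_force: [0.6, -0.7, -0.5]
finger_gap: 33.5
clock: 42.95
eef_pos: [472.6, -262.4, 222.3]
eef_rot: [-3.141, -0.0, 1.646]
wrist_force: [0.5, -0.3, 0.5]
finger_gap: 34.1
t 43.0 pos [ 472.6 -262.4  222.3] rot [-3.141 -0.     1.646] gap 34.1 F [ 0.5 -0.3  0.5] q [-0.57  0.27  1.52  0.    1.35 -0.65]
```

View pics/c20.png

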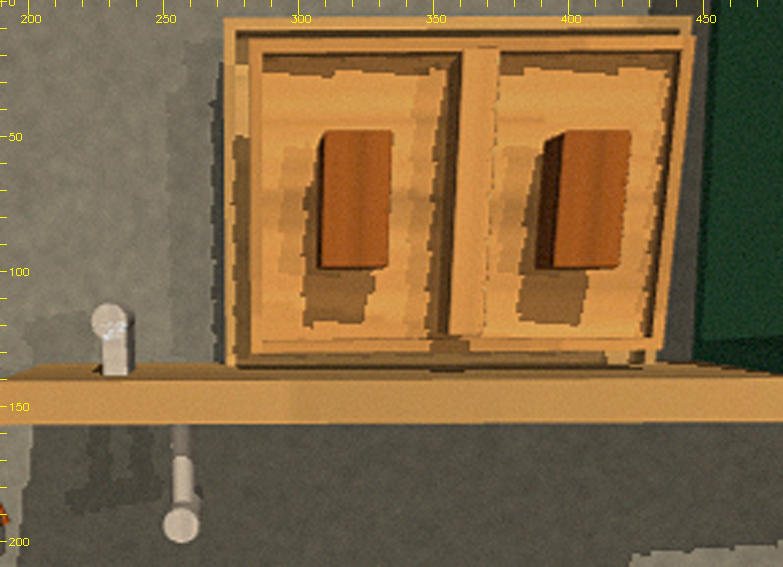

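View pics/t20.png

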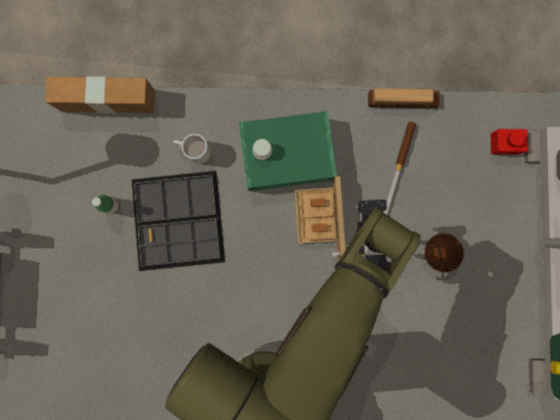

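Run:
```python
from h import *
w=load('w20'); p=onz(w,(256.7,194.1),82); print(p)
path([(p[0],p[1],200,1.65),(p[0],p[1],110,1.65)],jaw=36,nd=2)
```

```text
[ 453.86182753 -264.0546686    82.        ]
[[-0.15,-1.96,2.22,0,0,-0.001,36],[0,0,3,0,0,0,36],[0,0,3,0,0,0,36],[-0.01,0,3,0,0,0,36]]
end [ 453.8 -264.1  110. ] [-3.141 -0.     1.65 ] 4
```

```bash
python3 -m jog '[[-0.05,-1,1,0,0,-0.004,36],[-0.1,-0.96,1.2,0,0,0,36],[0,0,3,0,0,0,36],[0,0,3,0,0,0,36],[0,0,3,0,0,0,36],[0,0,0,0,0,0,36],[0,0,0,0,0,0,36]]'
python3 - <<'E'
from h import *
st(); path([(453.9,-264.05,52,1.65)],jaw=36,nd=2)
E
```

```text
clock: 43.8
eef_pos: [454.0, -264.5, 111.2]
eef_rot: [-3.141, -0.0, 1.653]
wrist_force: [-0.7, -0.9, 1.5]
finger_gap: 33.9
t 43.8 pos [ 454.  -264.5  111.2] rot [-3.141 -0.     1.653] gap 33.9 F [-0.7 -0.9  1.5] q [-0.6   0.34  1.69  0.    1.1  -0.68]
[[0.02,-0.01,2.96,0,0,0.001,36],[0.02,0,2.96,0,0,0.002,36]]
end [ 453.9 -264.1   52. ] [-3.141 -0.     1.65 ] 2
```

```bash
python3 -m jog '[[0.04,0,2.5,0,0,0,36],[0,0,2.2,0,0,0,36],[0,0,1.2,0,0,0,36],[0,0,0,0,0,0,36],[0,0,0,0,0,0,36]]'; python3 -m jog '[[0,0,0,0,0,0,8],[0,0,0,0,0,0,8],[0,0,0,0,0,0,8],[0,0,0,0,0,0,8],[0,0,0,0,0,0,8]]' 40; python3 -c "
from h import *
st()"
```

```text
clock: 44.3
eef_pos: [454.2, -264.9, 52.9]
eef_rot: [3.14, 0.001, 1.652]
wrist_force: [-0.3, -0.3, 0.5]
finger_gap: 33.8
clock: 44.8
eef_pos: [454.3, -264.6, 52.1]
eef_rot: [3.14, 0.001, 1.652]
wrist_force: [4.9, 2.3, 2.4]
finger_gap: 11.2
t 44.8 pos [ 454.3 -264.6   52.1] rot [3.140e+00 1.000e-03 1.652e+00] gap 11.2 F [4.9 2.3 2.4] q [-0.6   0.43  1.74  0.    0.97 -0.68]
```

Gripped the pull. Close slowly; ramp up first.

```bash
python3 -m jog '[[0.41,-0.09,0,0,0,0.02,8],[0.82,-0.18,0,0,0,0.04,8],[1.03,-0.22,0,0,0,0.05,8],[1.03,-0.22,0,0,0,0.05,8],[1.03,-0.22,0,0,0,0.05,8],[1.03,-0.22,0,0,0,0.05,8],[1.03,-0.22,0,0,0,0.05,8],[1.03,-0.22,0,0,0,0.05,8]]'
python3 - <<'E'
from h import *
st(); s=monitor.read_state(); H=np.array([653.9,-199.3]); v=s['eef_pos'][:2]-H
print('theta',(np.arctan2(v[1],v[0])-np.arctan2(205,-49))%(2*np.pi)-.146,'yaw-th',s['eef_rot'][2]-.146,'r',np.linalg.norm(v))
E
```

```text
clock: 45.6
eef_pos: [443.8, -189.8, 52.1]
eef_rot: [3.14, 0.001, 1.29]
wrist_force: [4.9, -1.6, 0.9]
finger_gap: 11.3
t 45.6 pos [ 443.8 -189.8   52.1] rot [3.14e+00 1.00e-03 1.29e+00] gap 11.3 F [ 4.9 -1.6  0.9] q [-0.48  0.35  1.86 -0.    0.94 -0.2 ]
theta 1.145051849401549 yaw-th 1.1435648282504396 r 210.27372195744184
```

```bash
python3 -m jog '[[1.03,-0.22,0,0,0,0.05,8],[1.03,-0.22,0,0,0,0.05,8],[1.03,-0.22,0,0,0,0.05,8],[1.03,-0.22,0,0,0,0.05,8],[1.03,-0.22,0,0,0,0.05,8],[1.03,-0.22,0,0,0,0.05,8],[1.03,-0.22,0,0,0,0.05,8],[1.03,-0.22,0,0,0,0.05,8]]'; python3 -m jog '[[1.03,-0.22,0,0,0,0.05,8],[1.03,-0.22,0,0,0,0.05,8],[1.03,-0.22,0,0,0,0.05,8],[1.03,-0.22,0,0,0,0.05,8],[1.03,-0.22,0,0,0,0.05,8],[1.03,-0.22,0,0,0,0.05,8],[0.82,-0.18,0,0,0,0.04,8],[0.41,-0.09,0,0,0,0.02,8]]'
python3 - <<'E'
from h import *
save('wrist','w21'); save('scene','s21'); st(); s=monitor.read_state(); H=np.array([653.9,-199.3]); v=s['eef_pos'][:2]-H
print('theta',(np.arctan2(v[1],v[0])-np.arctan2(205,-49))%(2*np.pi)-.146,'yaw-th',s['eef_rot'][2]-.146,'r',np.linalg.norm(v))
crop('s21',150,170,350,310,3.5,'c21')
E
```

```text
clock: 46.4
eef_pos: [463.8, -108.5, 52.0]
eef_rot: [3.141, 0.0, 0.89]
wrist_force: [2.0, -2.4, 3.7]
finger_gap: 10.8
clock: 47.2
eef_pos: [507.8, -47.0, 52.0]
eef_rot: [3.142, -0.0, 0.531]
wrist_force: [-2.7, 1.8, 7.7]
finger_gap: 11.0
t 47.3 pos [507.9 -46.9  52.1] rot [ 3.142 -0.     0.531] gap 11.3 F [-2.   2.9  6.4] q [-0.16  0.4   1.78  0.    0.96  0.88]
theta 0.3835606462388209 yaw-th 0.3854083835438441 r 211.02866811379005
```

View pics/w21.png

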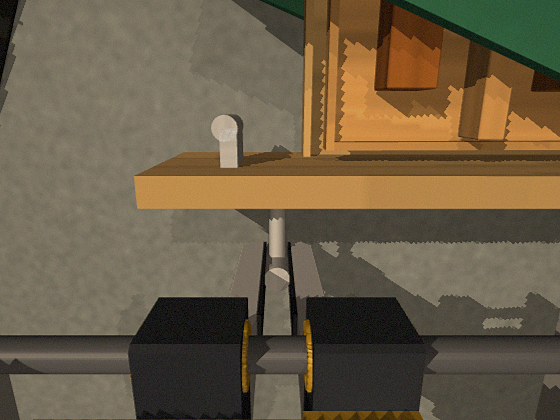

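View pics/c21.png

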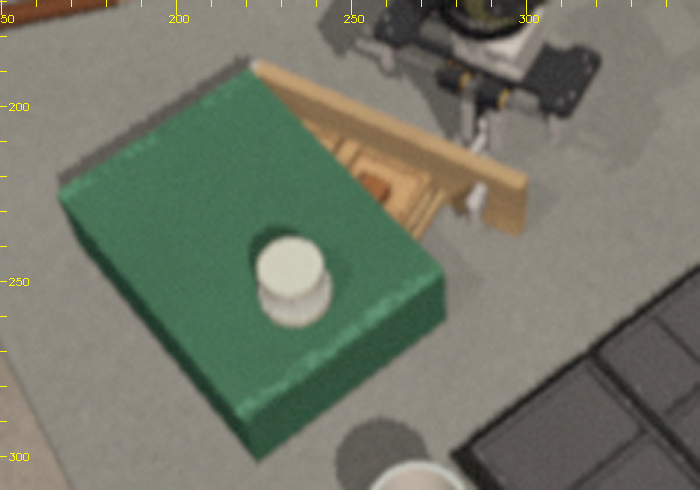

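```bash
python3 -m jog '[[0.82,-0.18,0,0,0,0.04,8],[1.03,-0.22,0,0,0,0.05,8],[1.03,-0.22,0,0,0,0.05,8],[1.03,-0.22,0,0,0,0.05,8],[0.82,-0.18,0,0,0,0.04,8],[0.62,-0.13,0,0,0,0.03,8],[0.41,-0.09,0,0,0,0.02,8]]'
python3 - <<'E'
from h import *
st(); s=monitor.read_state(); H=np.array([653.9,-199.3]); v=s['eef_pos'][:2]-H
print('theta',(np.arctan2(v[1],v[0])-np.arctan2(205,-49))%(2*np.pi)-.146,'yaw-th',s['eef_rot'][2]-.146,'r',np.linalg.norm(v))
E
python3 -m jog '[[0.41,-0.09,0,0,0,0.02,8],[0.41,-0.09,0,0,0,0.02,8],[0.41,-0.09,0,0,0,0.02,8],[0.41,-0.09,0,0,0,0.02,8]]';  python3 - <<'E'
from h import *
st(); s=monitor.read_state(); H=np.array([653.9,-199.3]); v=s['eef_pos'][:2]-H
print('theta',(np.arctan2(v[1],v[0])-np.arctan2(205,-49))%(2*np.pi)-.146,'yaw-th',s['eef_rot'][2]-.146,'r',np.linalg.norm(v))
E
```

```text
clock: 48.0
eef_pos: [555.3, -12.4, 52.1]
eef_rot: [-3.141, 0.0, 0.251]
wrist_force: [-2.7, 5.2, 6.7]
finger_gap: 11.1
t 48.0 pos [555.3 -12.4  52.1] rot [-3.141  0.     0.251] gap 11.1 F [-2.7  5.2  6.7] q [-0.09  0.49  1.65  0.    1.01  1.23]
theta 0.10478576893579752 yaw-th 0.10481392120980462 r 211.3097022168099
clock: 48.4
eef_pos: [569.9, -5.3, 52.1]
eef_rot: [-3.141, 0.001, 0.171]
wrist_force: [-4.3, 6.6, 8.3]
finger_gap: 11.0
t 48.4 pos [569.9  -5.3  52.1] rot [-3.141e+00  1.000e-03  1.710e-01] gap 11.0 F [-4.3  6.6  8.3] q [-0.07  0.51  1.61  0.    1.02  1.33]
theta 0.02807084812236829 yaw-th 0.025009770952406335 r 211.36300112143365
```

```bash
python3 -m jog '[[0.31,-0.07,0,0,0,0.015,8],[0.3,-0.06,0,0,0,0.01,8],[0.1,0,0,0,0,0,8],[0,0,0,0,0,0,8],[0,0,0,0,0,0,8]]';  python3 - <<'E'
from h import *
st(); s=monitor.read_state(); H=np.array([653.9,-199.3]); v=s['eef_pos'][:2]-H
print('theta',(np.arctan2(v[1],v[0])-np.arctan2(205,-49))%(2*np.pi)-.146,'yaw-th',s['eef_rot'][2]-.146,'r',np.linalg.norm(v))
E
```

```text
clock: 48.9
eef_pos: [575.3, -3.0, 52.0]
eef_rot: [-3.14, 0.004, 0.147]
wrist_force: [-17.8, 5.3, 16.1]
finger_gap: 11.3
t 48.9 pos [575.3  -3.   52. ] rot [-3.14   0.004  0.147] gap 11.3 F [-17.8   5.3  16.1] q [-0.07  0.53  1.59  0.    1.03  1.35]
theta 0.00019810003165812717 yaw-th 0.0009847929170240521 r 211.3987186867508
```

```bash
python3 -m jog '[[-0.1,0,0,0,0,0,8],[0,0,0,0,0,0,20],[0,0,0,0,0,0,36],[0,0,0,0,0,0,36],[0,0,0,0,0,0,36],[0,0,-2,0,0,0,36],[0,0,-4,0,0,0,36],[0,0,-4,0,0,0,36]]'; python3 -m jog '[[-2,0,-4,0,0,0,36],[-4,0,-1,0,0,0,36],[0,0,0,0,0,0,36],[0,0,0,0,0,0,36]]'
python3 - <<'E'
from h import *
st(); save('wrist','w22');save('top','t22');save('scene','s22'); crop('w22',190,0,470,210,2.8,'c22'); crop('s22',150,170,350,310,3.5,'c23')
E
```

```text
clock: 49.7
eef_pos: [575.7, -3.7, 152.3]
eef_rot: [-3.141, 0.002, 0.147]
wrist_force: [0.5, 0.1, 0.9]
finger_gap: 33.9
clock: 50.1
eef_pos: [516.8, -12.6, 202.0]
eef_rot: [3.141, -0.001, 0.146]
wrist_force: [-0.5, 0.3, -0.7]
finger_gap: 33.9
t 50.1 pos [516.8 -12.6 202. ] rot [ 3.141e+00 -1.000e-03  1.460e-01] gap 33.9 F [-0.5  0.3 -0.7] q [-0.1   0.23  1.62 -0.    1.29  1.33]
```

View pics/c22.png

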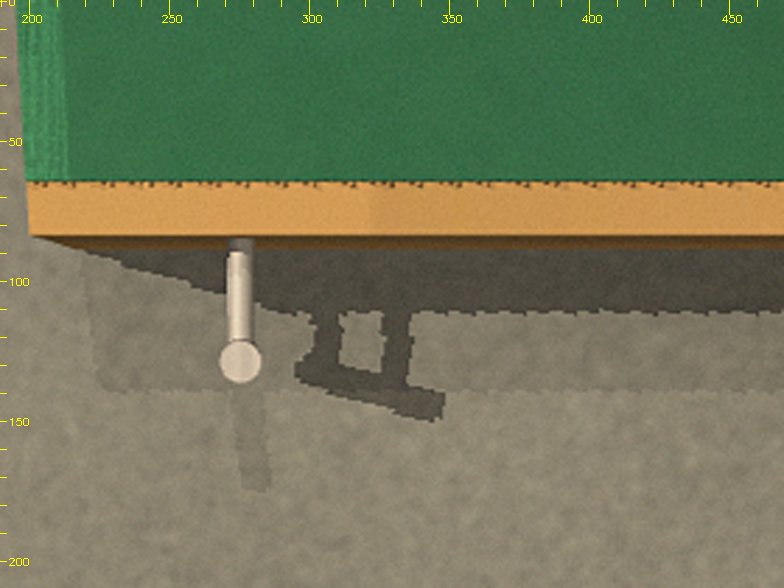

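View pics/c23.png

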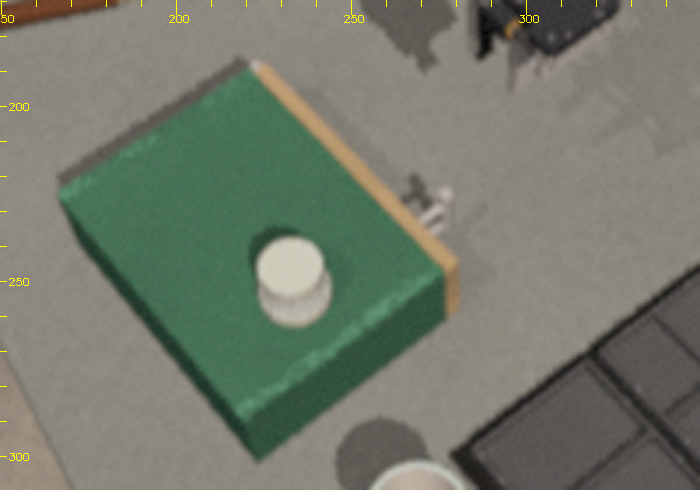

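View pics/t22.png

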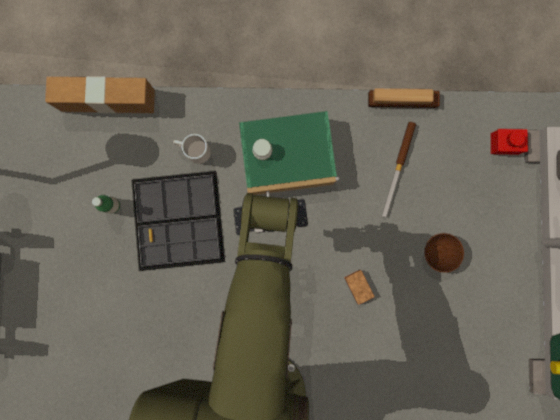

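Run:
```python
from h import *
w=load('w22'); f=lambda x,y:(190+x/2.8-.3,y/2.8-.3)
print('pull',onz(w,f(241,361),82)); a=onz(w,f(30,234.5),86);b=onz(w,f(780,235.5),86);d=(a-b)[:2];print('yaw',np.arctan2(-d[0],d[1]),a)
```

```text
pull [576.08394053  -3.73837096  82.        ]
yaw 0.14481353925766274 [601.93405797  59.54799471  86.        ]
```

```bash
python3 -c "
from h import *
print(order.sign_off())"
```

```text
the job is handed in; nothing more can be done
None
```

The job is done and handed in at about 50 s of robot time. I opened the door past its catch to about 1.5 rad. Two long blanks went in the tray, and I laid the board over them, batten up. One short blank went on each side of the batten. I then gripped the pull and closed the door until it snapped shut. Only two long and two short blanks were in the bins.

Last checks:
- **Door:** in the final picture the pull is at (576.1, -3.7) mm, against (575.6, -3.6) before opening. The panel's yaw and free corner are also back where they were.
- **Long blanks:** they measured at about y = ±41 mm and x = -2 mm in the tray.
- **Board:** it measured within 2 mm of the tray centre and square.
- **Short blanks:** both looked flat on the board in a picture taken before closing. I set them down at about y = ±38 mm but did not measure them afterwards.
- **Load while closing:** at 0.38 rad the parts still in view had not shifted. Once the door was shut, the load was out of sight, so I could not check it.
- **Bystanders:** none shows any movement in the last top view, and the arm is clear of everything.

No check failed. Wrist-camera heights for the bars came out 1 to 3 mm below the stated sizes (single corner points up to 4 mm off), so I used the stated heights. The last position of one short blank differed from my first rough reading by a few millimetres. I measured both short blanks again before picking them up.

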